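Lock a photo-eye into the bayonet test socket

TASK

Take the photo-eye that has two lugs on its round foot and lock it into the twist-lock socket on the sloping test panel: find the slots with the lugs, push the foot in against the spring, turn it clockwise until it stops, then let it spring back into its seat and let go. Leave the other photo-eye and the rest of the loose things where they are.

Things in the scene. Friction and masses are not known exactly. Their poses are not given: they have to be found in the camera images.
- photo_eye: White plastic photo-eye, upright on the bench on its foot, 68 mm tall, 0.08 to 0.15 kg. Origin at the centre of its underside, z up through the head. Foot: round shank 28 mm across from z = 0 to 25 mm, its lowest 5 mm tapering to 22 mm across. Flange 40 mm across from z = 25 to 28 mm, square head above it.
- eye_lugs (a point): Centre of the photo-eye's shank at the height of its two lugs, 10.5 mm above its underside. The lugs stick out along +x and -x to 22 mm from the axis; each is 7 mm wide and 5 mm high (8 to 13 mm above the underside).
- eye_head (a point): Middle of the photo-eye's head, 48 mm above its underside: a 30 x 30 mm square block with flats facing its x and y, 28 to 68 mm above the underside. Grip it here. Dark round lens on top.
- socket (a point): Centre of the socket's mouth, in the plane of its lip. z points straight out (30 degrees from vertical, leaning to the robot), x up the slope, y across. Bare metal lip in a dark steel collar 66 mm across, standing 34 mm out of the panel; bore 31 mm. Two opposite slots 11 mm wide. Their angle is NOT told by this pose: their line lies within 40 degrees of x, to be seen or felt.
- rest_depth (a point): Point on the socket's axis 14 mm inside the mouth. Lugs that miss the slots stop on the lip, the photo-eye's origin 8 mm inside; at the slots they drop on freely until the underside meets a sprung plunger here, at 14 mm. The plunger takes 6 N to start it and 0.5 N more per mm. Let go unturned, the photo-eye springs back to here.
- turn_depth (a point): Point on the socket's axis 21 mm inside the mouth. With its origin deeper than this the lugs are under the 8 mm thick lip (the flange meets the lip at 25 mm) and the photo-eye can be turned clockwise, as seen looking into the socket, by 80 degrees (slack 6 degrees) to a fixed stop; the other way is blocked. Let go short of the seats, it stays at about 21 mm, not locked.
- seat_depth (a point): Point on the socket's axis 18 mm inside the mouth: where the photo-eye's origin stays once locked, the spring having lifted the lugs 3 mm into the seats under the lip at the stop.
- plain_eye: Bystander: a like photo-eye, 64 mm tall, with a flat 46 x 36 mm rectangular foot plate and no lugs. Not for this socket; leave it standing. Origin at the centre of its underside.
- panel: Housing of the fixed steel test panel, 132 mm deep, 180 mm wide; its face slopes 30 degrees, rising from 35 mm at the front to 110 mm at the back, and carries the socket at its middle. Origin on the bench under the face's centre, x towards the high back edge.
- roller: Bystander: black sensor roller 50 mm in diameter, 170 mm long, lying in an aluminium cradle. Origin at its underside.
- box_lid: Bystander: flat aluminium junction box lid, 80 x 120 x 8 mm. Origin under its centre.
- lug0: Bystander: copper terminal lug, about 50 mm long, 9 mm high. Origin under its middle.
- lug1: Bystander: a second, equal copper terminal lug.
- screwdriver: Bystander: screwdriver lying on the left of the bench. Origin under its middle.
Not all that is in view belongs to the job. Leave any red or yellow look-alike of the photo_eye alone.

How it is judged:
By the outcome, as a careful person would: the job done as asked, in the order asked, and still so for the second after the job is handed in, with the robot touching nothing.
It also fails if it takes over 54 s, if anything falls off the work surface, if the arm or the gripper's body presses on something with over 40 N, if the wrist force passes 120 N, or if a joint passes its speed limit or range.

ROBOT

A 6-joint arm with a two-finger parallel gripper is mounted at the origin on the work surface. World frame = base frame: x ahead of the robot, y to its left, z up, the work surface at z = 0. Lengths are in mm, angles in rad, forces in N, time in s.
With the tool pointing down it reaches from about 350 to 875 mm from the base axis. Payload 4.2 kg.
Tool frame: the origin (TCP) lies at the very end of the fingers, on their centre line; the grasp point (between the pads) lies 19 mm behind it (bot.tcp_to_grasp is the distance from the TCP to the grasp point, in mm); y points along the fingers, x is the direction in which the jaws open and shut, and the axes are right-handed (so a half turn about y gives the same grasp; the last joint's range is limited). The gripper opens to 85 mm and grips with 20 to 120 N. Pads are 22 mm wide; open, the fingers measure 114 mm over their backs; the gripper's body (76 mm by 85 mm) begins 54 mm behind the grasp point. The pads swing forward as they close: fully open they stand 13 mm farther back than shut.
Start: joints at [1.578, 0.385, 0.008, 0, -1.194, -0.259], TCP at [155.686, 605.278, 206.012] pointing down, gripper open.
Joint ranges: [-3.14, 3.14], [-1.21, 2.06], [-1.07, 1.41], [-3.16, 2.05], [-2.99, -0.16], [-3.1, 3.1]. Speed limits (rad/s): [2.79, 2.79, 3.14, 3.14, 3.14, 3.14].

INTERFACE

Orientations are given as a unit quaternion [x, y, z, w].
In Python, from bench import bot gives the robot as it stands. The module is installed in compiled form; this text tells all that it offers.
- The arm moves only by the tool jog_arm, never from a script. Its argument "motion" is a list of rows, each a list of 3 entries, a list of its own where there are three numbers: the turn, a rotation vector about the tool's x, y, z in units of 6 degrees (1.0 is 6 degrees), then the shift along the tool's x, y, z in units of 0.03 m (1.0 is 0.03 m), then the closure, from 0 (fully open) to 1 (shut). A call has 1 to 10 rows; each row shifts and turns the commanded pose from where the row before left it, along the tool's axes as they then stand; what a row does not reach is not made up. A row lasts 1/10 s, in which the tool goes at most 50 mm and 8.59 degrees, less where a joint would pass 70% of its speed; a pose out of reach is approached as far as the arm can. A call with a number of a shift or a turn outside -1 to 1 is refused whole. A call with a gripper value outside its range is refused whole. The fingers move at their own pace and stop on an object; "squeeze" is the grip in N (left out, the last holds). Time passes only in rows, so rows that do not move let the fingers close. It gives the time, the measured TCP pose, the force and the opening at its end, in the units of the state.
- bot.observe(): the state, without advancing time (a new reading comes with each control period).
- bot.camera(name): name is "side" or "top" or "wrist"; returns the picture (400x640x3 uint8, red, green, blue); there is no depth.
- bot.camera_model(name): a dict with "K" (3x3 intrinsics, pixels), "R" (3x3) and "t" (3): a world point X has camera coordinates R X + t. Camera axes: x right, y down, z forward; pixel columns grow to the right and rows downward; lengths in mm; the calibration is good to about 2 mm. A picture is of the moment at which its call begins: read the wrist's pose just before it. camera_model takes no time and is no camera call; for the wrist camera it gives the pose at the moment of the call.
- bot.close_job(): hands the job in, once; it reports no verdict.
The state is a dict: "t": time; "qpos": joint angles; "joint_vel": joint speeds; "joint_torque": joint torques, N m; "tool_pos": TCP position; "orientation": TCP orientation; "contact_force": force on the tool from outside, world axes, zero at the start; "wrist_torque": the same for the moment, N m; "finger_gap": finger opening in mm.
Only numpy, scipy, OpenCV 4.12 (cv2) and the standard library are available. Lean on these libraries where they do the work, as an engineer would, in place of code of your own. Each camera call takes 0.05 s, during which the arm holds its last target.

## Working session

There is one attempt and no reset: what is moved stays moved. The work goes in short steps, Python scripts to look and compute and a tool call to move; the robot and the scene stay as the last step left them, time stands still between calls to the robot, and variables do not carry over. Pictures are saved under pics/ and viewed, and the job is handed in when it is done.

Besides the shell and the picture viewer there is one more tool, called after "Request:" as name(argument=value, ...), one argument or row to a line, values as JSON. jog_arm: Moves the arm, as the interface text tells. Its arguments: {"type":"object","properties":{"motion":{"type":"array"},"squeeze":{"type":"number"}},"required":["motion"]}

```bash
mkdir -p pics
python3 - <<'E'
from bench import bot
import cv2
s=bot.observe();print(s)
for n in("side","top","wrist"):
    m=bot.camera_model(n);print(n,m)
    cv2.imwrite(f"pics/{n}0.png",bot.camera(n)[:,:,::-1])
print(bot.tcp_to_grasp)
E
```

```text
{'t': 0.0, 'qpos': array([ 1.57759681e+00,  3.85571252e-01,  6.62634054e-03, -5.30632370e-04,
       -1.19400000e+00, -2.58617089e-01]), 'joint_vel': array([-5.56619043e-04, -1.39009976e-03,  3.30042156e-04, -9.30742009e-04,
        8.90388087e-05,  8.80781482e-05]), 'joint_torque': array([-8.01181213e-04, -3.92281616e+01,  1.88405246e+01,  4.18590143e+00,
       -4.53331304e-03, -6.83999801e-06]), 'tool_pos': array([155.53215851, 604.67432085, 204.90828416]), 'orientation': array([ 0.43379897, -0.55837443,  0.55936962, -0.43259921]), 'contact_force': array([ 0.22352519, -0.09305235,  0.13384924]), 'wrist_torque': array([ 0.03937166, -0.04278107, -0.06925702]), 'finger_gap': 85.43701246388488}
side {'K': array([[371.13471292,   0.        , 317.66786851],
       [  0.        , 371.13471292, 195.88715247],
       [  0.        ,   0.        ,   1.        ]]), 'R': array([[ 0.69377678, -0.72009905, -0.01145171],
       [-0.47387019, -0.44445906, -0.76019944],
       [ 0.54232908,  0.53283534, -0.64958885]]), 't': array([-382.02784689,  311.02880743,  728.97789708])}
top {'K': array([[456.02786116,   0.        , 318.66282551],
       [  0.        , 456.02786116, 198.76244025],
       [  0.        ,   0.        ,   1.        ]]), 'R': array([[-0.0083927 , -0.9999381 , -0.00730533],
       [-0.98851148,  0.0093989 , -0.15085328],
       [ 0.1509126 ,  0.00595533, -0.98852917]]), 't': array([ -14.46628552,  534.31121655, 1205.72665436])}
wrist {'K': array([[278.98825513,   0.        , 324.17671903],
       [  0.        , 278.98825513, 203.31669238],
       [  0.        ,   0.        ,   1.        ]]), 'R': array([[-0.24908565, -0.96847828,  0.0024809 ],
       [-0.92682596,  0.2391146 ,  0.28951312],
       [-0.28098038,  0.0698142 , -0.95717083]]), 't': array([624.04526811, -35.86648916, 380.26943733])}
18.700000000000003
```

View pics/side0.png

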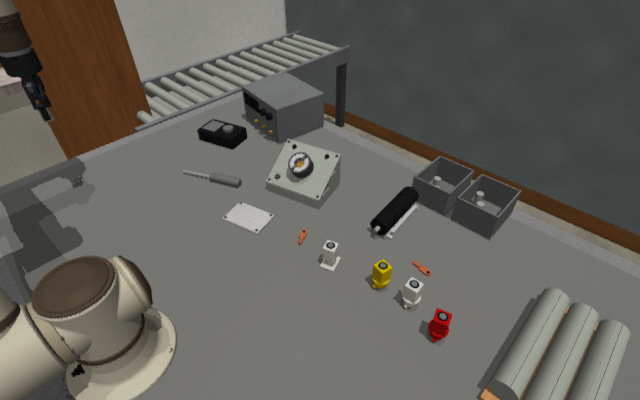

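View pics/top0.png

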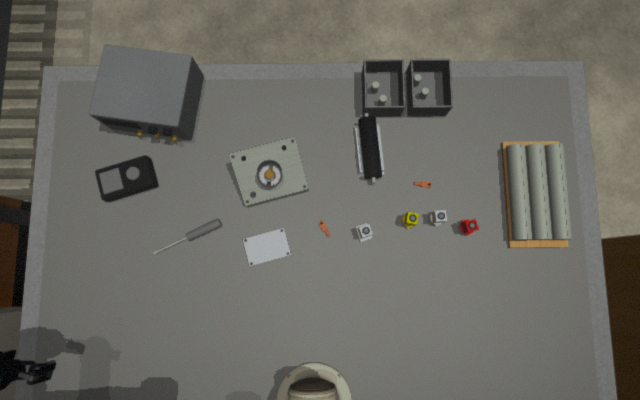

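View pics/wrist0.png

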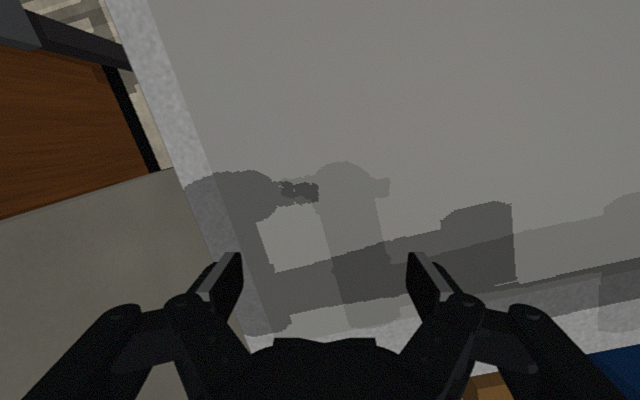

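The side view shows a white eye on a round foot at (412,292), and a white eye on a rectangular plate at (330,255). In the top view they sit at (439,216) and (364,232). The socket is at (270,174) in the top view. I'll zoom in.

Run:
```python
import cv2,numpy as np
t=cv2.imread("pics/top0.png");s=cv2.imread("pics/side0.png")
a=cv2.resize(t[190:250,340:490],None,fx=5,fy=5,interpolation=cv2.INTER_CUBIC)
cv2.imwrite("pics/z1.png",a)
cv2.imwrite("pics/z2.png",cv2.resize(t[130:215,220:320],None,fx=6,fy=6,interpolation=cv2.INTER_CUBIC))
cv2.imwrite("pics/z3.png",cv2.resize(s[230:350,310:460],None,fx=5,fy=5,interpolation=cv2.INTER_CUBIC))
cv2.imwrite("pics/z4.png",cv2.resize(s[135:210,260:350],None,fx=7,fy=7,interpolation=cv2.INTER_CUBIC))
```

```text
(no output)
```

View pics/z1.png

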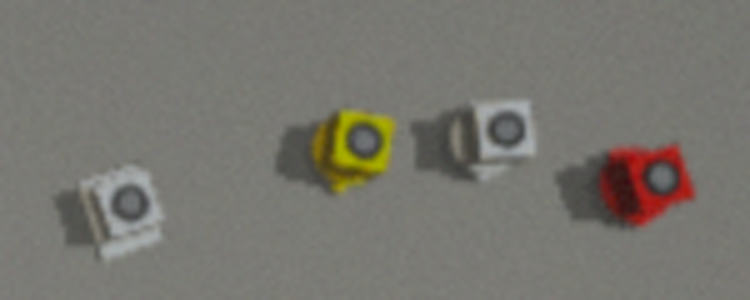

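View pics/z2.png

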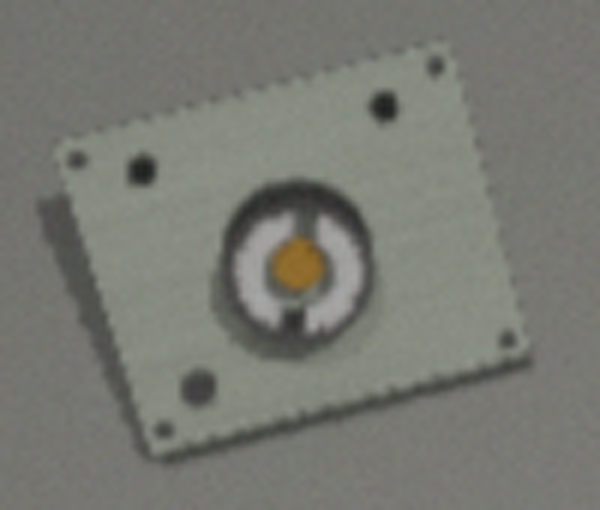

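View pics/z3.png

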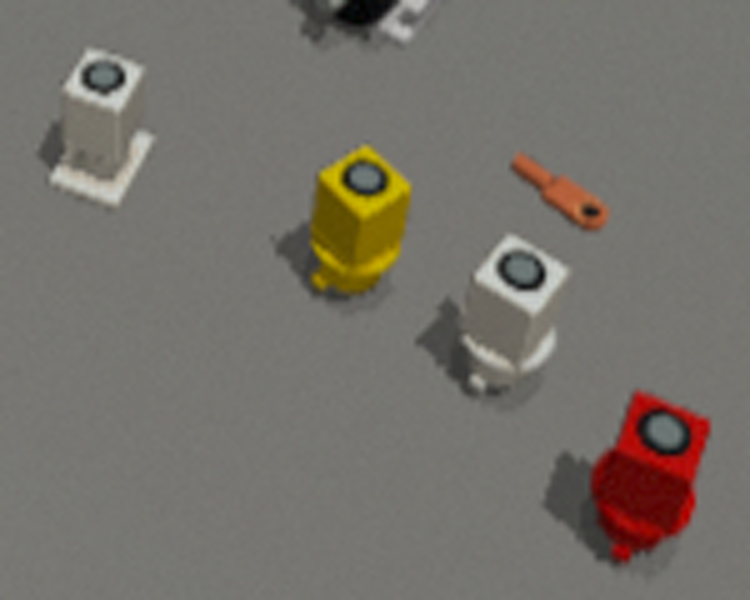

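View pics/z4.png

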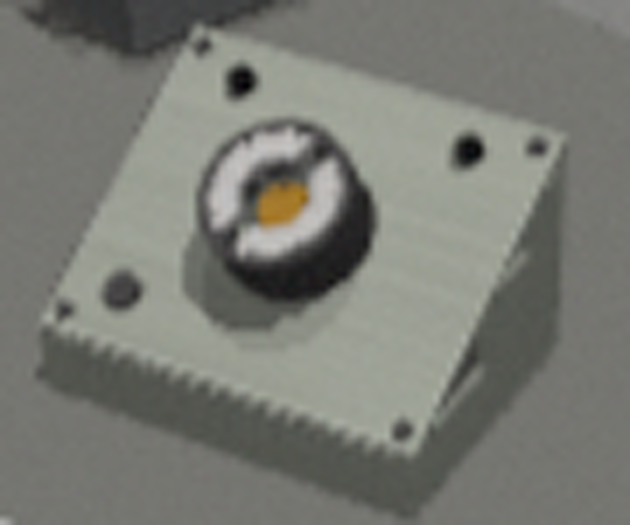

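```bash
cat > h.py <<'E'
import numpy as np,cv2
from scipy.spatial.transform import Rotation as R
def ray(m,px):
    d=np.linalg.inv(m["K"])@np.array([px[0],px[1],1.]);Rm=m["R"]
    return -Rm.T@m["t"],(Rm.T@d)/np.linalg.norm(d)
def onplane(m,px,p0,n):
    o,d=ray(m,px);return o+d*(np.dot(np.array(p0)-o,n)/np.dot(d,n))
def onz(m,px,z): return onplane(m,px,[0,0,z],np.array([0,0,1.]))
def tri(m1,p1,m2,p2):
    o1,d1=ray(m1,p1);o2,d2=ray(m2,p2)
    A=np.c_[d1,-d2];s=np.linalg.lstsq(A,o2-o1,rcond=None)[0]
    a=o1+d1*s[0];b=o2+d2*s[1];return (a+b)/2,np.linalg.norm(a-b)
def proj(m,X):
    c=m["R"]@np.array(X)+m["t"];p=m["K"]@c;return p[:2]/p[2]
E
python3 - <<'E'
from bench import bot
from h import *
mt=bot.camera_model("top");ms=bot.camera_model("side")
T=cv2.imread("pics/top0.png");S=cv2.imread("pics/side0.png")
def comps(img,roi,mask):
    x0,y0,x1,y1=roi
    m=np.zeros(img.shape[:2],np.uint8);m[y0:y1,x0:x1]=mask[y0:y1,x0:x1]*255
    n,l,st,c=cv2.connectedComponentsWithStats(m)
    return sorted([(st[i,4],c[i].round(2),i) for i in range(1,n)],key=lambda a:-a[0])[:4],l
gt=cv2.cvtColor(T,cv2.COLOR_BGR2GRAY);gs=cv2.cvtColor(S,cv2.COLOR_BGR2GRAY)
print("lens top",comps(T,(434,209,446,223),gt<130)[0])
print("white top",comps(T,(425,205,452,230),gt>185)[0], "thr")
print("lens side",comps(S,(403,277,425,293),gs<130)[0])
for n,img in(("top",T),("side",S)):
    b=img.astype(int); sat=b.max(2)-b.min(2)
    roi=(255,155,290,192) if n=="top" else (280,145,320,185)
    o=(b[:,:,2]-b[:,:,0]>60)
    print(n,"orange",comps(img,roi,o)[0])
    g=b.mean(2)
    for th in (175,185,195,205):
        print(n,th,[(a,tuple(c)) for a,c,_ in comps(img,roi,(g>th))[0]])
E
```

```text
lens top [(np.int32(49), array([440.78, 215.45]), 3), (np.int32(38), array([437.42, 219.13]), 2), (np.int32(12), array([439.5, 209. ]), 1)]
white top [] thr
lens side [(np.int32(91), array([406.16, 285.48]), 1), (np.int32(75), array([421.27, 283.52]), 2), (np.int32(63), array([413.75, 283.56]), 3)]
top orange [(np.int32(48), array([269.38, 173.58]), 1)]
top 175 []
top 185 []
top 195 []
top 205 []
side orange [(np.int32(33), array([299.82, 163.64]), 1)]
side 175 [(np.int32(44), (np.float64(294.5), np.float64(159.0))), (np.int32(42), (np.float64(302.1), np.float64(165.81)))]
side 185 [(np.int32(24), (np.float64(301.96), np.float64(166.62))), (np.int32(18), (np.float64(297.0), np.float64(156.33))), (np.int32(8), (np.float64(291.62), np.float64(163.0)))]
side 195 []
side 205 []
```

Run:
```python
from bench import bot
from h import *
mt=bot.camera_model("top");ms=bot.camera_model("side")
print("eye",tri(mt,(440.8,215.5),ms,(413.75,283.56)), onz(mt,(440.8,215.5),68),onz(ms,(413.75,283.56),68))
T=cv2.imread("pics/top0.png").astype(int);S=cv2.imread("pics/side0.png").astype(int)
# lip masks: fit
for n,img,roi,th in(("top",T,(255,155,290,192),150),("side",S,(285,147,315,185),150)):
    g=img.mean(2);x0,y0,x1,y1=roi;m=np.zeros(g.shape,np.uint8);m[y0:y1,x0:x1]=(g[y0:y1,x0:x1]>th)
    sat=img.max(2)-img.min(2); m[sat>25]=0
    nn,l,st,c=cv2.connectedComponentsWithStats(m)
    print(n,[(st[i,4],c[i].round(1)) for i in range(1,nn)])
    keep=np.isin(l,[i for i in range(1,nn) if st[i,4]>15])
    pts=cv2.findNonZero(keep.astype(np.uint8)); h=cv2.convexHull(pts); print(cv2.fitEllipse(h),cv2.minEnclosingCircle(h))
# head face orientation
for n,m,img,roi in(("top",mt,T,(425,203,455,232)),("side",ms,S,(395,270,430,315))):
    g=img.mean(2);x0,y0,x1,y1=roi
    print(n);print(g[y0:y1,x0:x1].astype(int)//10)
```

```text
eye (array([ 481.4093037 , -341.64610802,   72.33792696]), np.float64(0.26113755810930744)) [ 481.98645585 -342.88811097   68.        ] [ 484.48034314 -340.30342679   68.        ]
top [(np.int32(54), array([263. , 174.3])), (np.int32(57), array([275.8, 176. ]))]
((269.5321044921875, 175.15194702148438), (18.140213012695312, 19.104677200317383), 101.54075622558594) ((269.41851806640625, 175.0481414794922), 9.638740539550781)
side [(np.int32(310), array([297.1, 157.1])), (np.int32(62), array([294.9, 158.9])), (np.int32(65), array([302.3, 165.4])), (np.int32(80), array([311.1, 179.2])), (np.int32(1), array([302., 184.]))]Traceback (most recent call last):
  File "<stdin>", line 13, in <module>
cv2.error: OpenCV(4.12.0) /io/opencv/modules/imgproc/src/shapedescr.cpp:361: error: (-201:Incorrect size of input array) There should be at least 5 points to fit the ellipse in function 'fitEllipseNoDirect'
```

Run:
```python
from bench import bot
from h import *
mt=bot.camera_model("top");ms=bot.camera_model("side")
tc=(269.5,175.1);sc=(298.6,162.2)
print("socket",tri(mt,tc,ms,sc),onz(mt,tc,102),onz(ms,sc,102))
z2=lambda x,y:((x+.5)/6-.5+220,(y+.5)/6-.5+130); z4=lambda x,y:((x+.5)/7-.5+260,(y+.5)/7-.5+135)
TL,TR,BR,BL=[z2(*p) for p in((77,160),(437,66),(507,340),(165,430))]
sTL,sTR,sBR,sBL=[z4(*p) for p in((202,46),(537,148),(402,430),(64,310))]
P=[tri(mt,a,ms,b) for a,b in((TL,sTL),(TR,sTR),(BR,sBR),(BL,sBL))]
for p in P:print(p)
P=np.array([p[0] for p in P])
up=(P[0]+P[1]-P[2]-P[3])/2; ac=(P[0]+P[3]-P[1]-P[2])/2
print("up",up,np.linalg.norm(up),"yaw",np.degrees(np.arctan2(up[1],up[0])),"slope",np.degrees(np.arcsin(up[2]/np.linalg.norm(up))))
print("ac",ac,np.linalg.norm(ac),np.degrees(np.arctan2(-ac[0],ac[1])), "centre",P.mean(0))
# slots
a=np.radians(-15)
```

```text
socket (array([588.34998594, 108.59855593, 102.99261861]), np.float64(0.3169000996419202)) [588.68247911 108.61707339 102.        ] [589.15337509 109.72560615 102.        ]
(array([639.22305657, 205.87408667, 106.82685276]), np.float64(0.21081800905956494))
(array([679.49935582,  48.5081628 , 107.32880092]), np.float64(0.7687148832871687))
(array([569.25015541,  20.22768482,  41.99663993]), np.float64(0.6176293715431942))
(array([528.81018247, 176.36324134,  41.7749275 ]), np.float64(0.33921437789609005))
up [110.33103726  28.89566166  65.19204313] 131.36932492529792 yaw 14.676119831726076 slope 29.752218428932782
ac [-40.3581361  156.75074019  -0.36183029] 161.8632281343262 14.438189614188754 centre [604.19568757 112.7432939   74.48180528]
```

```bash
cat >> h.py <<'E'
yaw=np.radians(14.55)
Rs=R.from_euler('ZY',[yaw,-np.pi/6]).as_matrix()  # socket axes columns
C=np.array([588.3,108.6,102.3])
E
python3 - <<'E'
from bench import bot
from h import *
mt=bot.camera_model("top");ms=bot.camera_model("side")
print(Rs)
z2=lambda x,y:((x+.5)/6-.5+220,(y+.5)/6-.5+130); z4=lambda x,y:((x+.5)/7-.5+260,(y+.5)/7-.5+135)
for m,pp in((mt,[z2(308,215),z2(293,322)]),(ms,[z4(320,155),z4(230,232)])):
    q=[Rs.T@(onplane(m,p,C,Rs[:,2])-C) for p in pp]
    d=q[0]-q[1];print(q,np.degrees(np.arctan2(d[1],d[0])))
s=bot.observe();Rt=R.from_quat(s["orientation"]).as_matrix();print(Rt)
mw=bot.camera_model("wrist");print("cam in tool",Rt.T@(-mw["R"].T@mw["t"]-s["tool_pos"]),"axes rows",mw["R"]@Rt)
q1=s["qpos"][0];rad=np.array([np.cos(q1),np.sin(q1),0])
nrm=np.array([-np.sin(q1),np.cos(q1),0])
print("toolx along rad,left",Rt[:,0]@rad,Rt[:,0]@nrm)
T=cv2.imread("pics/top0.png").astype(int);S=cv2.imread("pics/side0.png").astype(int)
for n,m,img,roi in(("top",mt,T,(428,205,450,228)),):
    g=img.mean(2);x0,y0,x1,y1=roi
    for r in range(y0,y1): print(r,' '.join('%2d'%(v//10) for v in g[r,x0:x1]))
E
```

```text
[[ 8.38250907e-01 -2.51224777e-01 -4.83964387e-01]
 [ 2.17567039e-01  9.67928774e-01 -1.25612388e-01]
 [ 5.00000000e-01 -1.38777878e-17  8.66025404e-01]]
[array([ 2.47121128e+01, -1.06466143e+01, -1.32368945e-13]), array([-2.05784650e+01,  8.60843732e+00, -1.07055711e-13])] -23.03251663849913
[array([ 2.21674375e+01, -1.05991362e+01,  6.70316102e-15]), array([-2.06846324e+01,  9.95748921e+00, -1.64326911e-13])] -25.62756400158463
[[-2.49317750e-01 -3.33099216e-04  9.68421679e-01]
 [-9.68420255e-01 -1.66327831e-03 -2.49317955e-01]
 [ 1.69380239e-03 -9.99998561e-01  9.21047788e-05]]
cam in tool [  -0.24952219 -167.76983223   75.74466374] axes rows [[ 9.99999843e-01 -4.89947110e-04  2.72278961e-04]
 [ 1.18724758e-04 -2.89596112e-01 -9.57148932e-01]
 [ 5.47803282e-04  9.57148814e-01 -2.89596008e-01]]
toolx along rad,left -0.966706516945518 0.25588208442272287
205 11 12 12 11 11 12 12 11 12 11 11 12 11 11 11 12 12 12 11 11 12 11
206 11 11 11 12 12 12 11 11 11 12 11 11 11 11 11 11 11 11 12 11 12 11
207 12 11 12 12 11 11 11 12 12 11 11 12 12 12 12 11 11 11 11 12 11 12
208 11 11 12 11 11 12 
[... 677 characters left out ...]

218  6  6 10 12  9  6  6  8 15 15 11  8  7  7  7  8 14 16 16 13 12 12
219  6  7  9 12  9  7  6  8 15 16 15 14 12 10 11 14 16 16 16 13 12 12
220  6  6  8 11  9  7  6  8 14 16 16 16 15 14 15 16 16 16 16 13 12 11
221  7  6  7 10  9  7  6  7 13 13 13 12 12 12 11 11 11 12 12 12 12 12
222  7  6  7  7  7  7  7  8 10 10 10 10 11 11 10  9 10 11 11 11 11 11
223  7  7  7  6  6  8 11 13 14 14 14 14 14 13 11 11 11 11 11 12 12 11
224  8  8  7  7  6  7  9 12 14 15 14 14 13 12 11 11 11 11 11 12 11 12
225 11 10  9  8  7  7  7 11 14 14 13 12 12 12 11 12 12 12 12 12 11 12
226 11 11 11 11 10 10 10 11 12 12 12 12 12 12 12 11 11 12 11 12 12 12
227 12 12 11 12 11 11 11 11 12 11 11 11 11 11 12 12 12 11 12 12 12 11
```

Request:
jog_arm(
  motion=[
    [[0,0,0],[0.7,0,0.97],0],
    [[0,0,0],[0.7,0,0.97],0],
    [[0,0,0],[0.7,0,0.97],0],
    [[0,0,0],[0.7,0,0.97],0],
    [[0,0,0],[0.7,0,0.97],0],
    [[0,0,0],[0.7,0,0.97],0],
    [[0,0,0],[0.7,0,0.97],0],
    [[0,0,0],[0.7,0,0.97],0],
    [[0,0,0],[0.7,0,0.97],0],
    [[0,0,0],[0.7,0,0.97],0],
  ],
)

```text
t: 1.15
tool_pos: [385.8, 328.0, 205.9]
orientation: [0.433, -0.559, 0.559, -0.433]
contact_force: [0.5, 1.0, -0.0]
finger_gap: 85.5
```

Request:
jog_arm(
  motion=[
    [[0,0,0],[0.7,0,0.97],0],
    [[0,0,0],[0.7,0,0.97],0],
    [[0,0,0],[0.7,0,0.97],0],
    [[0,0,0],[0.7,0,0.97],0],
    [[0,0,0],[0.7,0,0.97],0],
    [[0,0,0],[0.7,0,0.97],0],
    [[0,0,0],[0.7,0,0.97],0],
    [[0,0,0],[0.7,0,0.97],0],
    [[0,1,0],[0,0,0],0],
    [[0,1,0],[0,0,0],0],
  ],
)

```text
t: 2.15
tool_pos: [569.1, 107.4, 205.2]
orientation: [-0.371, 0.602, -0.602, 0.37]
contact_force: [-1.1, 0.2, 0.6]
finger_gap: 85.7
```

Request:
jog_arm(
  motion=[
    [[0,1,0],[0,0,0],0],
    [[0,1,0],[0,0,0],0],
    [[0,1,0],[0,0,0],0],
    [[0,1,0],[0,0,0],0],
    [[0,1,0],[0,0,0],0],
    [[0,1,0],[0,0,0],0],
    [[0,1,0],[0,0,0],0],
    [[0,1,0],[0,0,0],0],
    [[0,1,0],[0,0,0],0],
    [[0,0.6,0],[0,0,0],0],
  ],
)

```text
t: 3.15
tool_pos: [568.5, 108.6, 205.6]
orientation: [0.036, -0.706, 0.706, -0.035]
contact_force: [-0.5, -0.5, -0.4]
finger_gap: 85.1
```

Run:
```python
from bench import bot
from h import *
import pickle
m=bot.camera_model("wrist");s=bot.observe();im=bot.camera("wrist")[:,:,::-1]
pickle.dump((m,s),open("w1.pkl","wb"));cv2.imwrite("pics/w1.png",im)
print(s["qpos"],s["tool_pos"],R.from_quat(s["orientation"]).as_matrix())
print(proj(m,C))
```

```text
[ 4.68411827e-01  3.07105504e-01 -1.08842420e-01 -2.26907003e-04
 -1.15570726e+00 -3.67434262e-01] [568.50455651 108.63067996 205.60540802] [[-9.94914949e-01 -8.60081929e-04  1.00714971e-01]
 [-1.00714833e-01 -2.02471782e-04 -9.94915314e-01]
 [ 8.76100622e-04 -9.99999610e-01  1.14819195e-04]]
[306.36209221 194.10708534]
```

View pics/w1.png

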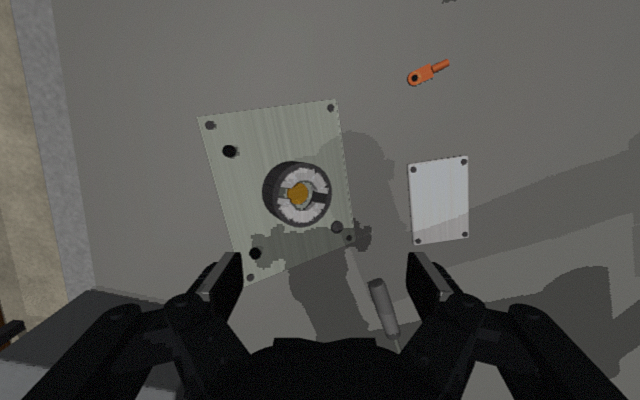

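Run:
```python
from h import *
im=cv2.imread("pics/w1.png")
cv2.imwrite("pics/w1z.png",cv2.resize(im[150:240,250:350],None,fx=6,fy=6,interpolation=cv2.INTER_CUBIC))
```

```text
(no output)
```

View pics/w1z.png

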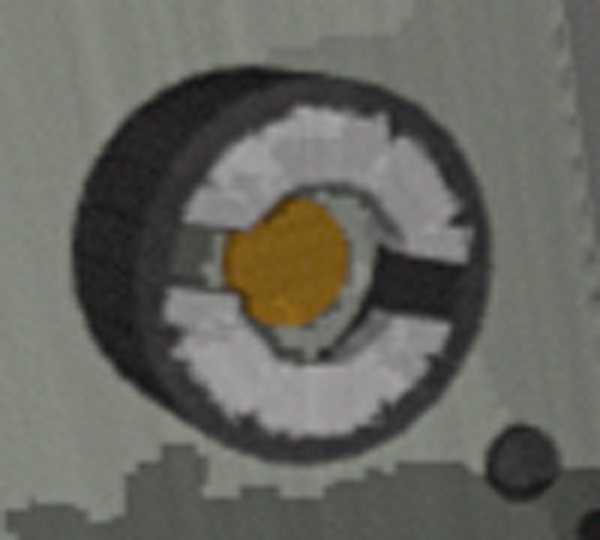

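Run:
```python
from h import *
import pickle
from bench import bot
m,s=pickle.load(open("w1.pkl","rb"))
z=lambda x,y:((x+.5)/6-.5+250,(y+.5)/6-.5+150)
im=cv2.imread("pics/w1.png").astype(int)
g=im.mean(2);mk=((g>140)&(im.max(2)-im.min(2)<25)).astype(np.uint8)
n,l,st,c=cv2.connectedComponentsWithStats(mk[150:240,250:350])
print([(st[i],c[i]) for i in range(1,n) if st[i,4]>30])
mt=bot.camera_model("top");ms=bot.camera_model("side")
pw=z(319,271)
for p,mm in((pw,m),((269.5,175.1),mt),((298.6,162.2),ms)):
    print(onplane(mm,p,C,Rs[:,2]), Rs.T@(onplane(mm,p,C,Rs[:,2])-C))
print(tri(m,pw,mt,(269.5,175.1)),tri(m,pw,ms,(298.6,162.2)))
q=[Rs.T@(onplane(m,z(*p),C,Rs[:,2])-C) for p in((185,256),(455,288),(165,271),(473,271),(319,105),(319,437))]
print(q);d=q[0]-q[1];print(np.degrees(np.arctan2(d[1],d[0])))
# edges of slot
e=[Rs.T@(onplane(m,z(*p),C,Rs[:,2])-C) for p in((195,224),(470,262),(170,290),(450,318))]
for a,b in((0,1),(2,3)):
    d=e[a]-e[b];print(np.degrees(np.arctan2(d[1],d[0])))
# screws
for p in((331,108),(210,125),(349,238),(250,278)): print(p)
```

```text
[(array([ 36,  18,  22,  16, 120], dtype=int32), array([45.60833333, 24.94166667])), (array([ 31,  55,  37,  17, 342], dtype=int32), array([48.65204678, 63.63450292]))]
[591.75545396 109.08080236 104.30076277] [ 4.00152555e+00 -4.02713213e-01  1.35843029e-14]
[588.58800767 108.5643897  102.45578338] [ 3.11566751e-01 -1.06822896e-01 -1.13096307e-13]
[588.62369684 109.13765268 102.55887645] [ 5.17752890e-01  4.39088833e-01 -1.65796387e-13]
(array([591.15042602, 110.4168937 ,  95.49097651]), np.float64(2.9872542663640087)) (array([591.41776831, 110.95247094, 100.05853114]), np.float64(1.7619860146246449))
[array([ 2.62928339e+01, -8.91816135e+00,  2.37311944e-14]), array([-2.07654951e+01,  9.39014147e+00,  3.91753917e-14]), array([ 3.00347282e+01, -7.42759586e+00, -5.88374025e-15]), array([-2.48165615e+01,  7.37365156e+00,  1.81113144e-14]), array([-1.27698716e+00, -2.73585383e+01,  7.63356455e-16]), array([9.49314344e+00, 2.76413779e+01, 4.07943042e-14])]
-21.25879826343787
-21.72042470661651
-20.89123028779996
(331, 108)
(210, 125)
(349, 238)
(250, 278)
```

Run:
```python
from h import *
import pickle
m,s=pickle.load(open("w1.pkl","rb"))
P=[(639.2,205.9,106.8),(679.5,48.5,107.3),(569.25,20.2,42),(528.8,176.4,41.8)]
im=cv2.imread("pics/w1.png");g=cv2.cvtColor(im,cv2.COLOR_BGR2GRAY)
# lid corner holes, top image for lid
for p in P: print(proj(m,p))
cv2.imwrite("pics/w1y.png",cv2.resize(im[90:290,180:380],None,fx=3,fy=3,interpolation=cv2.INTER_CUBIC))
```

```text
[251.97002317 276.80212636]
[212.26539628 122.74900856]
[333.08233162 106.1624394 ]
[350.92136474 237.05552718]
```

View pics/w1y.png

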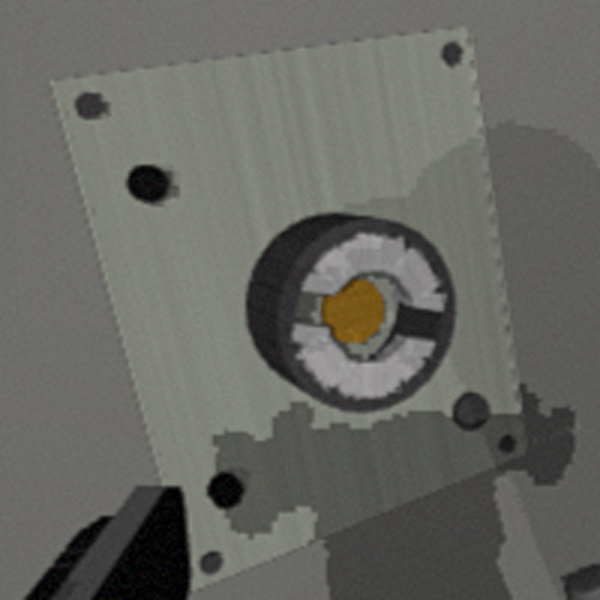

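Request:
jog_arm(
  motion=[
    [[0,0,0],[0.29,0,0.97],0],
    [[0,0,0],[0.29,0,0.97],0],
    [[0,0,0],[0.29,0,0.97],0],
    [[0,0,0],[0.29,0,0.97],0],
    [[0,0,0],[0.29,0,0.97],0],
    [[0,0,0],[0.29,0,0.97],0],
    [[0,0,0],[0.29,0,0.97],0],
    [[0,0,0],[0.29,0,0.97],0],
    [[0,0,0],[0.29,0,0.97],0],
    [[0,0,0],[0.29,0,0.97],0],
  ],
)

```text
t: 4.2
tool_pos: [512.0, -190.9, 205.9]
orientation: [-0.037, 0.706, -0.706, 0.037]
contact_force: [0.8, -0.7, 0.9]
finger_gap: 85.6
```

Request:
jog_arm(
  motion=[
    [[0,0,0],[0.29,0,0.97],0],
    [[0,0,0],[0.29,0,0.97],0],
    [[0,0,0],[0.29,0,0.97],0],
    [[0,0,0],[0.29,0,0.97],0],
    [[0,0,0],[0.29,0,0.97],0],
    [[0,0,0],[0,0,0],0],
    [[0,0,0],[0,0,0],0],
  ],
)

```text
t: 4.9
tool_pos: [484.0, -339.3, 205.5]
orientation: [-0.037, 0.706, -0.706, 0.036]
contact_force: [-0.7, 0.6, -0.7]
finger_gap: 85.3
```

Run:
```python
from bench import bot
from h import *
import pickle
m=bot.camera_model("wrist");s=bot.observe();im=bot.camera("wrist")[:,:,::-1]
pickle.dump((m,s),open("w2.pkl","wb"));cv2.imwrite("pics/w2.png",im)
print(s["qpos"],s["tool_pos"],R.from_quat(s["orientation"]).as_matrix())
print(proj(m,(483,-341.5,68)))
cv2.imwrite("pics/w2z.png",cv2.resize(im[120:300,220:430],None,fx=3,fy=3,interpolation=cv2.INTER_CUBIC))
```

```text
[-3.37790575e-01  3.28038619e-01 -7.86548638e-02 -3.48862332e-04
 -1.16511581e+00  4.41399345e-01] [ 483.96811441 -339.25677982  205.47290819] [[-9.94651327e-01 -8.49467054e-04  1.03286093e-01]
 [-1.03286648e-01  6.38123689e-04 -9.94651427e-01]
 [ 7.79014314e-04 -9.99999436e-01 -7.22449178e-04]]
[326.84003108 186.06373358]
```

View pics/w2.png

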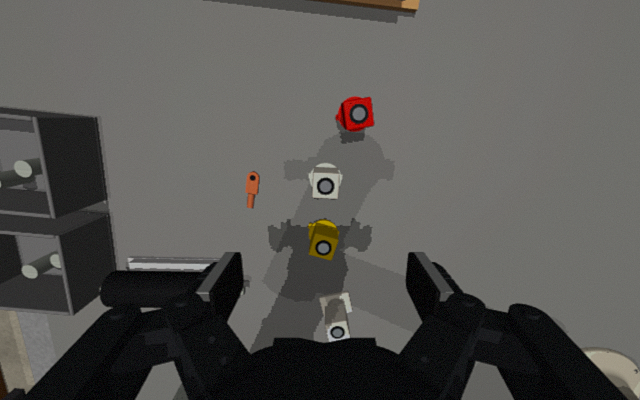

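View pics/w2z.png

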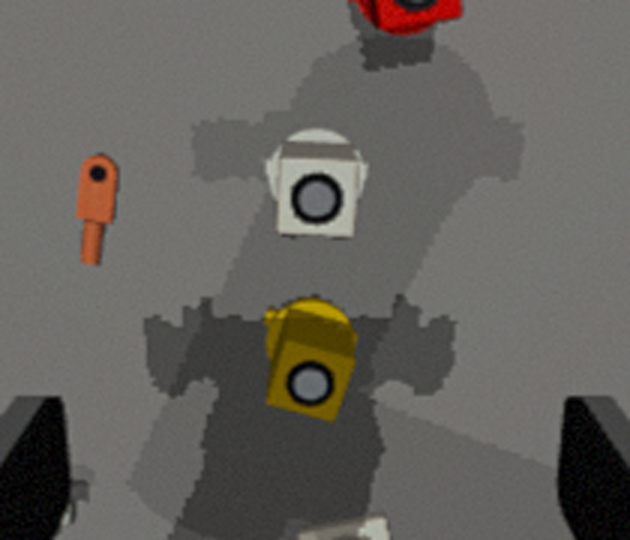

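Request:
jog_arm(
  motion=[
    [[0,0.4,0],[0.04,0,0.07],0],
    [[0,0,0],[0,1,0],0],
    [[0,0,0],[0,1,0],0],
    [[0,0,0],[0,1,0],0],
    [[0,0,0],[0,1,0],0],
    [[0,0,0],[0,1,0],0],
    [[0,0,0],[0,0.5,0],0],
    [[0,0,0],[0,0.3,0],0],
    [[0,0,0],[0,0,0],0],
    [[0,0,0],[0,0,0],0],
  ],
  squeeze=60,
)

```text
t: 5.95
tool_pos: [484.4, -341.1, 32.9]
orientation: [0.022, -0.706, 0.707, -0.023]
contact_force: [-0.1, 0.3, -0.4]
finger_gap: 84.9
```

Run:
```python
from bench import bot
from h import *
m=bot.camera_model("wrist");s=bot.observe();im=bot.camera("wrist")[:,:,::-1]
cv2.imwrite("pics/w3.png",im)
print(s["tool_pos"],R.from_quat(s["orientation"]).as_matrix(),proj(m,(483.5,-341.5,68)))
```

```text
[ 484.39000388 -341.07854374   32.94712885] [[-9.97977601e-01  1.47173834e-03  6.35495202e-02]
 [-6.35507695e-02 -8.18238425e-04 -9.97978271e-01]
 [-1.41676423e-03 -9.99998582e-01  9.10113725e-04]] [328.91306345 264.17453285]
```

View pics/w3.png

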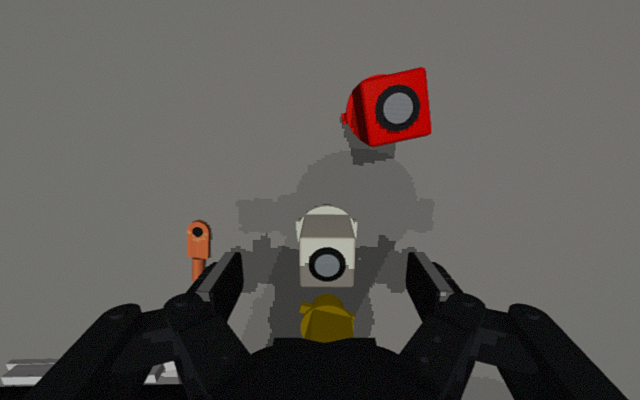

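The eye sits centred between the jaws, with its lens at (326,264) and its flats square to them. Closing.

Request:
jog_arm(
  motion=[
    [[0,0,0],[0,0,0],0.5],
    [[0,0,0],[0,0,0],0.8],
    [[0,0,0],[0,0,0],1],
    [[0,0,0],[0,0,0],1],
    [[0,0,0],[0,0,0],1],
    [[0,0,0],[0,0,0],1],
    [[0,0,0],[0,0,0],1],
    [[0,0,0],[0,0,0],1],
  ],
  squeeze=70,
)

```text
t: 6.8
tool_pos: [483.9, -341.6, 32.7]
orientation: [0.022, -0.706, 0.707, -0.023]
contact_force: [0.5, 0.9, 5.4]
finger_gap: 28.1
```

Run:
```python
from bench import bot
from h import *
s=bot.observe();m=bot.camera_model("wrist");im=bot.camera("wrist")[:,:,::-1]
cv2.imwrite("pics/w4.png",im)
print(s["finger_gap"],s["tool_pos"],s["contact_force"])
```

```text
28.109799369830636 [ 483.91767785 -341.60030029   32.71117047] [0.52535482 0.8809457  5.3847903 ]
```

View pics/w4.png

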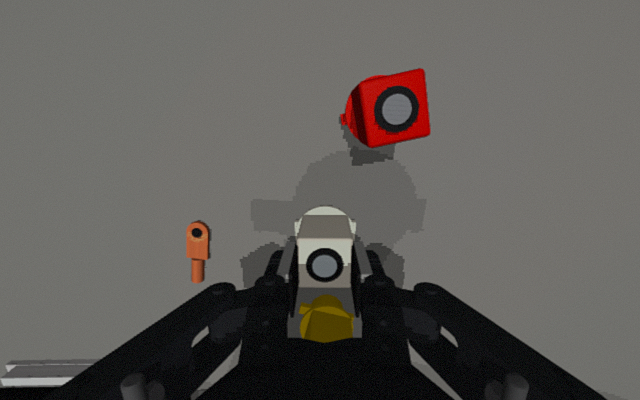

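Request:
jog_arm(
  motion=[
    [[0,0,0],[0,-0.3,0],1],
    [[0,0,0],[0,-1,0],1],
    [[0,0,0],[0,-1,0],1],
    [[0,0,0],[0,-1,0],1],
    [[0,0,0],[0,-1,0],1],
    [[0,0,0],[0,-1,0],1],
    [[0,0,0],[0,-0.3,0],1],
    [[0,0,0],[0,0,0],1],
  ],
)

```text
t: 7.65
tool_pos: [483.7, -341.1, 200.7]
orientation: [0.021, -0.707, 0.707, -0.023]
contact_force: [-0.3, 0.7, -2.2]
finger_gap: 27.8
```

```bash
cat >> h.py <<'E'
C=np.array([589.5,108.9,102.7]); L=32.7
def tgt(depth,ang=-22.5,lat=(0,0)):
    a=np.radians(ang);e=Rs@np.array([np.cos(a),np.sin(a),0])
    y=-Rs[:,2];x=-e;M=np.c_[x,y,np.cross(x,y)]
    return C+Rs@np.array([lat[0],lat[1],0])+Rs[:,2]*(L-depth),M
def rel(s):  # state in socket coordinates
    Rt=R.from_quat(s["orientation"]).as_matrix()
    o=s["tool_pos"]+Rt[:,1]*L; p=Rs.T@(o-C); ex=Rs.T@(-Rt[:,0]); 
    tilt=Rs.T@(-Rt[:,1])
    return dict(lat=p[:2].round(2),depth=round(-p[2],2),ang=round(np.degrees(np.arctan2(ex[1],ex[0])),2),tilt=np.degrees(tilt[:2]).round(2),F=(Rs.T@s["contact_force"]).round(1),M=(Rs.T@s["wrist_torque"]).round(2),gap=round(s["finger_gap"],1),t=round(s["t"],2),q6=s["qpos"][5].round(2))
def need(s,P,M):
    Rt=R.from_quat(s["orientation"]).as_matrix()
    rv=R.from_matrix(Rt.T@M).as_rotvec(degrees=True)/6
    return "rot units",rv.round(2),"shift now-axes",(Rt.T@(P-s["tool_pos"])/30).round(2),"shift target-axes",(M.T@(P-s["tool_pos"])/30).round(2)
E
python3 - <<'E'
from bench import bot
from h import *
s=bot.observe();print(s["tool_pos"],s["contact_force"],s["finger_gap"],s["qpos"])
P,M=tgt(-60);print(P,need(s,P,M))
E
```

```text
[ 483.71069046 -341.08636212  200.68766675] [-0.2714212   0.65671955 -2.18771939] 27.785421206837405 [-3.41140689e-01  3.31388398e-01 -8.59777070e-02 -6.79628651e-04
 -1.15154625e+00  4.03514713e-01]
[544.63650133  97.25573159 182.98055493] ('rot units', array([-1.44,  1.88,  4.78]), 'shift now-axes', array([ -2.93,   0.59, -14.46]), 'shift target-axes', array([  0.98,   3.33, -14.35]))
```

Request:
jog_arm(
  motion=[
    [[0,0,0],[-0.195,0,-0.965],1],
    [[0,0,0],[-0.195,0,-0.965],1],
    [[0,0,0],[-0.195,0,-0.965],1],
    [[0,0,0],[-0.195,0,-0.965],1],
    [[0,0,0],[-0.195,0,-0.965],1],
    [[0,0,0],[-0.195,0,-0.965],1],
    [[0,0,0],[-0.195,0,-0.965],1],
    [[0,0,0],[-0.195,0,-0.965],1],
    [[0,0,0],[-0.195,0,-0.965],1],
    [[0,0,0],[-0.195,0,-0.965],1],
  ],
)

```text
t: 8.65
tool_pos: [522.2, -47.4, 197.3]
orientation: [-0.024, 0.707, -0.707, 0.02]
contact_force: [-0.1, 0.1, -0.7]
finger_gap: 28.1
```

Request:
jog_arm(
  motion=[
    [[0,0,0],[-0.195,0,-0.965],1],
    [[0,0,0],[-0.195,0,-0.965],1],
    [[0,0,0],[-0.195,0,-0.965],1],
    [[0,0,0],[-0.195,0,-0.965],1],
    [[0,0,0],[-0.195,0,-0.965],1],
    [[-0.28,0.37,0.95],[0,0,0],1],
    [[-0.28,0.37,0.95],[0,0,0],1],
    [[-0.28,0.37,0.95],[0,0,0],1],
    [[-0.28,0.37,0.95],[0,0,0],1],
    [[-0.28,0.37,0.95],[0,0,0],1],
  ],
)

```text
t: 9.65
tool_pos: [543.4, 96.0, 198.2]
orientation: [0.214, 0.737, -0.629, 0.122]
contact_force: [1.4, -1.7, -0.9]
finger_gap: 28.0
```

Request:
jog_arm(
  motion=[
    [[0,0,0],[0,0,0],1],
    [[0,0,0],[0,0,0],1],
    [[0,0,0],[0,0,0],1],
  ],
)

```text
t: 9.95
tool_pos: [547.0, 96.7, 201.3]
orientation: [0.214, 0.737, -0.629, 0.123]
contact_force: [-0.3, 0.7, 0.0]
finger_gap: 28.0
```

Run:
```python
from bench import bot
from h import *
s=bot.observe();print(rel(s),s["qpos"],s["wrist_torque"])
for d in(-60,-20):print(need(s,*tgt(d)))
m=bot.camera_model("wrist");cv2.imwrite("pics/w5.png",bot.camera("wrist")[:,:,::-1]);print(proj(m,C))
cv2.imwrite("pics/s5.png",bot.camera("side")[100:230,220:400,::-1].repeat(4,0).repeat(4,1))
```

```text
{'lat': array([10.42, -1.29]), 'depth': np.float64(-74.79), 'ang': np.float64(-22.06), 'tilt': array([1.02, 0.31]), 'F': array([-0. ,  0.8,  0. ]), 'M': array([0.04, 1.13, 0.01]), 'gap': 28.0, 't': 9.95, 'q6': np.float64(-1.0)} [ 0.52679897  0.03519669 -0.71092336  0.39370189 -0.36160009 -0.99579655] [-0.25732396  1.10179348  0.02886562]
('rot units', array([-0.11,  0.07,  0.14]), 'shift now-axes', array([0.35, 0.5 , 0.1 ]), 'shift target-axes', array([0.35, 0.49, 0.11]))
('rot units', array([-0.11,  0.07,  0.14]), 'shift now-axes', array([0.33, 1.83, 0.08]), 'shift target-axes', array([0.35, 1.83, 0.11]))
[334.68245243 192.96570584]
```

View pics/w5.png

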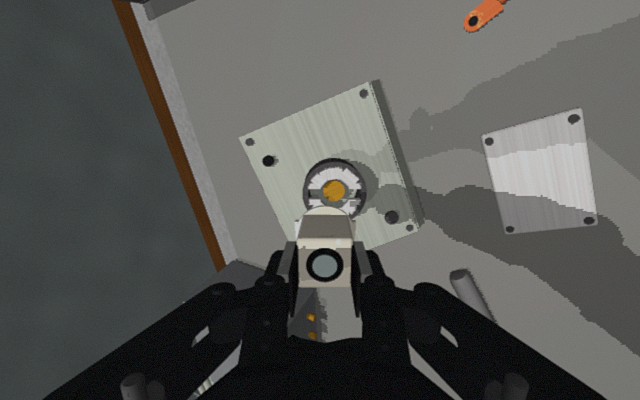

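View pics/s5.png

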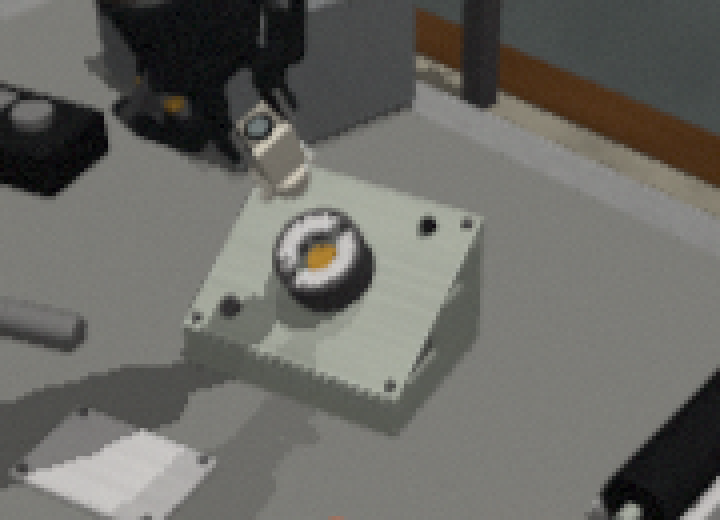

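Run:
```python
from h import *
im=cv2.imread("pics/w5.png")
cv2.imwrite("pics/w5z.png",cv2.resize(im[145:240,285:385],None,fx=6,fy=6,interpolation=cv2.INTER_CUBIC))
```

```text
(no output)
```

View pics/w5z.png

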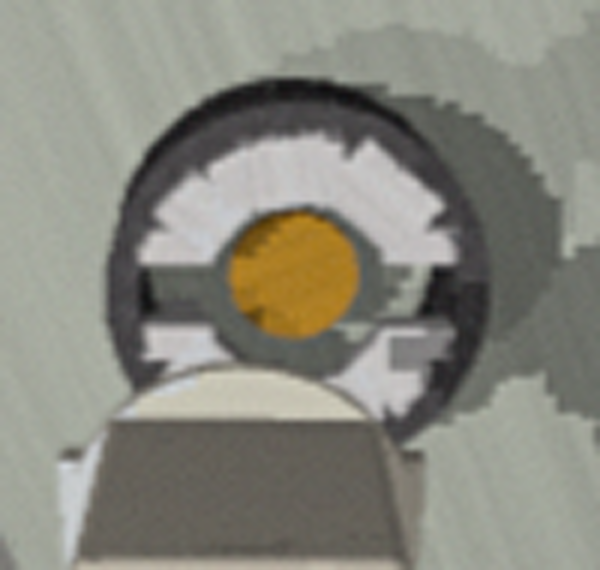

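Request:
jog_arm(
  motion=[
    [[-0.11,0.0,0.14],[0,0,0],1],
    [[0,0,0],[0.35,0.1,0.1],1],
    [[0,0,0],[0,0.6,0],1],
    [[0,0,0],[0,0.6,0],1],
    [[0,0,0],[0,0.5,0],1],
    [[0,0,0],[0,0,0],1],
    [[0,0,0],[0,0,0],1],
  ],
)

```text
t: 10.75
tool_pos: [564.1, 100.6, 155.9]
orientation: [0.214, 0.74, -0.625, 0.125]
contact_force: [-1.4, 0.3, -1.1]
finger_gap: 27.9
```

Run:
```python
from bench import bot
from h import *
s=bot.observe();print(rel(s),s["qpos"])
for d in(-10,0):print(need(s,*tgt(d)))
m=bot.camera_model("wrist");im=bot.camera("wrist")[:,:,::-1];print(proj(m,C))
cv2.imwrite("pics/w6z.png",cv2.resize(im[120:300,240:420],None,fx=3,fy=3,interpolation=cv2.INTER_CUBIC))
i=bot.camera("side")[120:200,250:350,::-1]
cv2.imwrite("pics/s6.png",cv2.resize(i,None,fx=6,fy=6,interpolation=cv2.INTER_CUBIC))
```

```text
{'lat': array([ 3.16, -1.53]), 'depth': np.float64(-26.72), 'ang': np.float64(-22.07), 'tilt': array([ 0.68, -0.22]), 'F': array([-1.7,  0.6, -0.3]), 'M': array([-0.01,  1.18,  0.02]), 'gap': 27.9, 't': 10.75, 'q6': np.float64(-1.2)} [ 0.4578843   0.12248211 -0.81528812  0.63868951 -0.16081904 -1.19593571]
('rot units', array([-0.01,  0.07,  0.12]), 'shift now-axes', array([ 0.12,  0.56, -0.01]), 'shift target-axes', array([ 0.13,  0.56, -0.01]))
('rot units', array([-0.01,  0.07,  0.12]), 'shift now-axes', array([ 0.12,  0.89, -0.01]), 'shift target-axes', array([ 0.13,  0.89, -0.01]))
[329.74489325 209.69391997]
```

View pics/w6z.png

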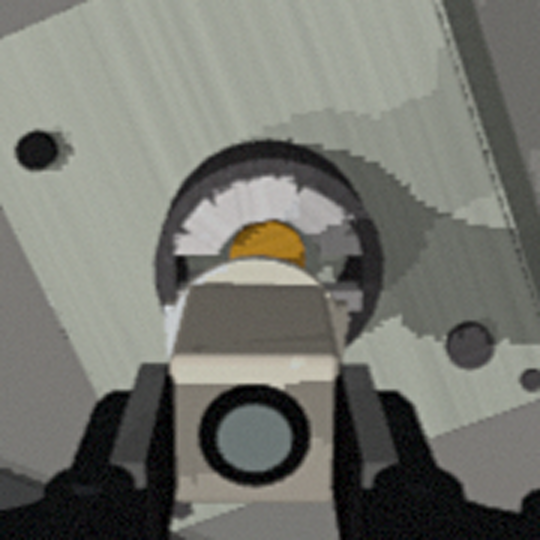

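View pics/s6.png

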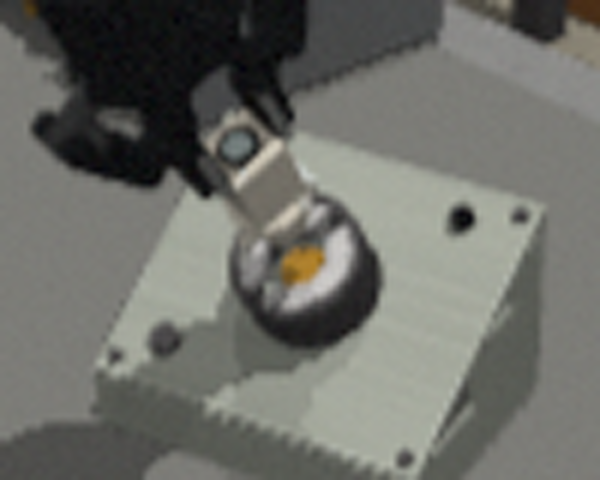

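```bash
cat > fk.py <<'E'
from h import *
def rx(a): return R.from_euler('x',a).as_matrix()
def ry(a): return R.from_euler('y',a).as_matrix()
def rz(a): return R.from_euler('z',a).as_matrix()
def ori(q,s4=1,s6=1): return rz(q[0])@ry(q[1]-q[2])@rx(s4*q[3])@ry(-q[4])@rx(s6*q[5])
E
python3 - <<'E'
from fk import *
from bench import bot
s=bot.observe();Rt=R.from_quat(s["orientation"]).as_matrix()
q1=[1.57759681e+00,3.85571252e-01,6.62634054e-03,-5.30632370e-04,-1.194,-2.58617089e-01]
R1=R.from_quat([ 0.43379897, -0.55837443,  0.55936962, -0.43259921]).as_matrix()
for s4 in(1,-1):
  for s6 in(1,-1):
    K=ori(q1,s4,s6).T@R1
    E=ori(s["qpos"],s4,s6)@K
    print(s4,s6,np.degrees(R.from_matrix(E.T@Rt).magnitude()),K.round(2).tolist())
E
```

```text
1 1 36.54454190347879 [[-0.0, 1.0, 0.0], [0.49, 0.0, -0.87], [-0.87, 0.0, -0.49]]
1 -1 73.23215961778867 [[-0.0, 1.0, 0.0], [0.0, 0.0, -1.0], [-1.0, -0.0, -0.0]]
-1 1 107.41625712005379 [[0.0, 1.0, 0.0], [0.49, 0.0, -0.87], [-0.87, 0.0, -0.49]]
-1 -1 6.029836350090392e-07 [[0.0, 1.0, 0.0], [0.0, 0.0, -1.0], [-1.0, 0.0, -0.0]]
```

```bash
cat >> fk.py <<'E'
D=[([1.57759681e+00,3.85571252e-01,6.62634054e-03,-5.30632370e-04,-1.194,-2.58617089e-01],[155.53215851, 604.67432085, 204.90828416]),
([4.68411827e-01,3.07105504e-01,-1.08842420e-01,-2.26907003e-04,-1.15570726e+00,-3.67434262e-01],[568.50455651,108.63067996,205.60540802]),
([-3.37790575e-01,3.28038619e-01,-7.86548638e-02,-3.48862332e-04,-1.16511581e+00,4.41399345e-01],[483.96811441,-339.25677982,205.47290819]),
([-3.41140689e-01,3.31388398e-01,-8.59777070e-02,-6.79628651e-04,-1.15154625e+00,4.03514713e-01],[483.71069046,-341.08636212,200.68766675])]
def rows(q):
    a=rz(q[0]);b=a@ry(q[1]);c=b@ry(-q[2]);d=c@rx(-q[3]);e=d@ry(-q[4])
    return np.c_[a,b[:,[0,2]],c[:,[0,2]],d[:,[1,2]],e[:,[0]]]
E
python3 - <<'E'
from fk import *
from bench import bot
s=bot.observe();D=D+[(s["qpos"],s["tool_pos"])]
A=np.vstack([rows(q) for q,p in D]);b=np.hstack([p for q,p in D])
x,res,rk,sv=np.linalg.lstsq(A,b,rcond=None);print(rk,sv.round(3));print(x.round(1),(A@x-b).round(2))
import json;json.dump([list(map(float,s["qpos"])),list(map(float,s["tool_pos"]))],open("d6.json","w"))
E
```

```text
10 [4.835e+00 3.949e+00 3.136e+00 7.950e-01 6.470e-01 3.830e-01 5.400e-02
 3.300e-02 5.000e-03 1.000e-03]
[   0.    -0.   160.6    0.   564.9  421.8   -0.  -159.8    0.   323. ] [-0.  0.  0.  0.  0.  0. -0.  0. -0.  0. -0. -0. -0.  0.  0.]
```

```bash
cat >> fk.py <<'E'
X=np.array([0,0,160.6,0,564.9,421.8,0,-159.8,0,323.0])
K=np.array([[0,1,0],[0,0,-1],[-1,0,0.]])
lo=np.array([-3.14,-1.21,-1.07,-3.16,-2.99,-3.1]);hi=np.array([3.14,2.06,1.41,2.05,-.16,3.1])
def fk(q): return rows(q)@X, ori(q,-1,-1)@K
from scipy.optimize import least_squares
def ik(P,M,n=60,seed=0,bounds=True):
    rng=np.random.default_rng(seed);S=[]
    def f(q):
        p,m=fk(q);return np.r_[(p-P)/100,R.from_matrix(m.T@M).as_rotvec()]
    l,h=(lo,hi) if bounds else (np.full(6,-4.),np.full(6,4.))
    for _ in range(n):
        r=least_squares(f,rng.uniform(l,h),bounds=(l,h))
        if r.cost<1e-8 and not any(np.abs(r.x-s).max()<.02 for s in S): S.append(r.x)
    return S
E
python3 - <<'E'
from fk import *
for d in(-60,-27,-10,0,8,14,24):
    for a in (-22.5,):
        print(d,a,[s.round(2).tolist() for s in ik(*tgt(d,a),n=50)])
print("flip 24");print([s.round(2).tolist() for s in ik(*tgt(24,157.5),n=50)])
print("unb",[s.round(2).tolist() for s in ik(*tgt(24),n=40,bounds=False)])
E
```

```text
-60 -22.5 [[0.5, 0.05, -0.8, 0.53, -0.25, -1.13]]
-27 -22.5 []
-10 -22.5 []
0 -22.5 []
8 -22.5 []
14 -22.5 []
24 -22.5 []
flip 24
[]
unb [[2.97, -1.9, -0.43, -0.52, 2.71, 2.64], [0.51, 1.89, 3.63, 0.36, -2.78, -0.27], [3.65, -1.89, -0.49, 3.51, -2.78, -0.27], [-2.8, -1.94, -0.91, 2.08, -3.19, -1.52], [-0.17, 1.9, 3.58, 2.62, -3.57, 2.64], [3.17, -1.95, -0.93, 1.22, 3.26, -2.12], [-0.17, 1.9, -2.71, 2.62, 2.71, 2.64], [-0.17, 1.9, 3.58, -3.66, -3.57, 2.64], [2.97, -1.9, -0.43, -0.52, 2.71, -3.64]]
```

Run:
```python
import fk
from fk import *
fk.lo[:]=[-3.14,-1.5,-2,-4,-2.99,-4];fk.hi[:]=[3.14,2.06,1.41,4,1,4]
for d in(-60,-27,-10,8,14,24):
    print(d);[print('   ',s.round(2).tolist()) for s in ik(*tgt(d),n=60)]
```

```text
Traceback (most recent call last):
AttributeError: 'function' object has no attribute 'lo'
```

Run:
```python
from fk import *
lo[:]=[-3.14,-1.5,-2,-4,-2.99,-4];hi[:]=[3.14,2.06,1.41,4,1,4]
for d in(-60,-27,-10,8,14,24):
    print(d);[print('   ',s.round(2).tolist()) for s in ik(*tgt(d),n=60)]
```

```text
-60
    [-0.12, 0.05, -0.88, 2.26, 0.24, -2.35]
    [-0.12, 0.05, -0.88, 2.26, 0.24, 3.94]
    [0.5, 0.05, -0.8, 0.53, -0.25, -1.13]
-27
    [0.23, 0.11, -0.94, 1.37, 0.01, -1.74]
    [0.34, 0.11, -0.91, 1.05, -0.05, -1.52]
-10
8
14
24
```

```bash
cat >> fk.py <<'E'
def ik5(G,a,n=8,seed=0,x0=None):
    """grasp point G, tool axis a (unit), roll free: q6 fixed 0"""
    rng=np.random.default_rng(seed);best=None
    def f(q):
        q=np.r_[q,0];p,m=fk(q);return np.r_[(p-18.7*m[:,1]-G)/100,m[:,1]-a]
    for i in range(n):
        st=np.array([.4,.3,-.6,.4,-.5]) if i==0 else rng.uniform(lo[:5],hi[:5])
        r=least_squares(f,st,bounds=(lo[:5],hi[:5]))
        if best is None or r.cost<best.cost: best=r
        if best.cost<1e-8: break
    return best
E
python3 - <<'E'
from fk import *
import time
G=C+Rs[:,2]*(51.4-24)
t0=time.time()
for el in (0,30,45,52,60,70,75,80,90,100,110):     # degrees down from horizontal
    out=[]
    for az in range(-70,100,20):
        a=np.array([np.cos(np.radians(el))*np.cos(np.radians(az)),np.cos(np.radians(el))*np.sin(np.radians(az)),-np.sin(np.radians(el))])
        r=ik5(G,a,n=8)
        dev=np.degrees(np.arccos(np.clip(-a@Rs[:,2],-1,1)))
        out.append(('%d:'%az+(('OK%.0f'%dev) if r.cost<1e-7 else '--%.0f'%dev)))
    print(el,out)
print(time.time()-t0)
E
```

```text
0 ['-70:OK87', '-50:OK78', '-30:--69', '-10:--63', '10:OK60', '30:OK61', '50:OK66', '70:OK74', '90:OK83']
30 ['-70:OK62', '-50:OK52', '-30:--42', '-10:--34', '10:OK30', '30:OK32', '50:OK38', '70:OK47', '90:OK57']
45 ['-70:OK50', '-50:OK40', '-30:OK30', '-10:--21', '10:--15', '30:OK18', '50:OK26', '70:OK36', '90:OK45']
52 ['-70:OK45', '-50:OK35', '-30:OK26', '-10:--16', '10:--8', '30:OK12', '50:OK21', '70:OK31', '90:OK41']
60 ['-70:OK39', '-50:OK31', '-30:OK22', '-10:OK12', '10:--2', '30:OK8', '50:OK18', '70:OK27', '90:OK36']
70 ['-70:OK34', '-50:OK27', '-30:OK21', '-10:OK14', '10:OK10', '30:OK12', '50:OK18', '70:OK24', '90:OK31']
75 ['-70:OK32', '-50:OK27', '-30:OK22', '-10:OK17', '10:OK15', '30:OK16', '50:OK20', '70:OK25', '90:OK30']
80 ['-70:OK31', '-50:OK27', '-30:OK24', '-10:OK21', '10:OK20', '30:OK21', '50:OK23', '70:OK26', '90:OK29']
90 ['-70:OK30', '-50:OK30', '-30:OK30', '-10:OK30', '10:OK30', '30:OK30', '50:OK30', '70:OK30', '90:OK30']
100 ['-70:OK32', '-50:OK35', '-30:OK38', '-10:OK39', '10:OK40', '30:OK40', '50:OK39', '70:OK37', '90:OK34']
110 ['-70:OK37', '-50:OK42', '-30:OK46', '-10:OK49', '10:OK50', '30:OK50', '50:OK48', '70:OK44', '90:OK40']
9.806519031524658
```

Run:
```python
from fk import *
def ax(th,ph):
    t,p=np.radians([th,ph]);return -Rs@np.array([np.sin(t)*np.cos(p),np.sin(t)*np.sin(p),np.cos(t)])
for d in (24,-30):
  G=C+Rs[:,2]*(51.4-d)
  for th in (8,12,16,20,25):
    s=''
    for ph in range(-180,180,15):
        r=ik5(G,ax(th,ph),n=6)
        s+=' %d'%ph+('+' if r.cost<1e-7 else '.')
    print(d,th,s)
```

```text
24 8  -180. -165. -150. -135. -120. -105+ -90+ -75+ -60+ -45+ -30+ -15+ 0+ 15+ 30+ 45+ 60. 75. 90. 105. 120. 135. 150. 165.
24 12  -180. -165. -150. -135. -120+ -105+ -90+ -75+ -60+ -45+ -30+ -15+ 0+ 15+ 30+ 45+ 60+ 75+ 90. 105. 120. 135. 150. 165.
24 16  -180. -165. -150. -135+ -120+ -105+ -90+ -75+ -60+ -45+ -30+ -15+ 0+ 15+ 30+ 45+ 60+ 75+ 90+ 105. 120. 135. 150. 165.
24 20  -180. -165+ -150+ -135+ -120+ -105+ -90+ -75+ -60+ -45+ -30+ -15+ 0+ 15+ 30+ 45+ 60+ 75+ 90+ 105. 120. 135+ 150+ 165.
24 25  -180+ -165+ -150+ -135+ -120+ -105+ -90+ -75+ -60+ -45+ -30+ -15+ 0+ 15+ 30+ 45+ 60+ 75+ 90+ 105. 120. 135. 150+ 165+
-30 8  -180. -165. -150. -135. -120+ -105+ -90+ -75+ -60+ -45+ -30+ -15+ 0+ 15+ 30+ 45+ 60+ 75+ 90. 105. 120. 135. 150. 165.
-30 12  -180. -165. -150. -135. -120+ -105+ -90+ -75+ -60+ -45+ -30+ -15+ 0+ 15+ 30+ 45+ 60+ 75+ 90+ 105. 120. 135. 150. 165.
-30 16  -180. -165. -150. -135+ -120+ -105+ -90+ -75+ -60+ -45+ -30+ -15+ 0+ 15+ 30+ 45+ 60+ 75+ 90+ 105. 120. 135. 150. 165.
-30 20  -180. -165. -150+ -135+ -120+ -105+ -90+ -75+ -60+ -45+ -30+ -15+ 0+ 15+ 30+ 45+ 60+ 75+ 90+ 105+ 120. 135. 150. 165.
-30 25  -180. -165+ -150+ -135+ -120+ -105+ -90+ -75+ -60+ -45+ -30+ -15+ 0+ 15+ 30+ 45+ 60+ 75+ 90+ 105+ 120. 135. 150+ 165.
```

Request:
jog_arm(
  motion=[
    [[0,0,0],[0,-0.8,0],1],
    [[0,0,0],[0,-0.8,0],1],
    [[0.28,-0.37,-0.95],[0,0,0],1],
    [[0.28,-0.37,-0.95],[0,0,0],1],
    [[0.28,-0.37,-0.95],[0,0,0],1],
    [[0.28,-0.37,-0.95],[0,0,0],1],
    [[0.28,-0.37,-0.95],[0,0,0],1],
    [[0,0,0],[0,0,0],1],
  ],
)

```text
t: 11.65
tool_pos: [543.7, 94.3, 197.6]
orientation: [-0.021, 0.708, -0.706, 0.024]
contact_force: [0.2, -0.3, -2.2]
finger_gap: 28.0
```

Run:
```python
from bench import bot
from fk import *
s=bot.observe();print(s["tool_pos"],s["qpos"],s["finger_gap"])
Rt=R.from_quat(s["orientation"]).as_matrix();print(Rt.round(3))
y=np.radians(183.6);M=np.array([[np.cos(y),0,0],[np.sin(y),0,0],[0,-1,0.]]);M[:,2]=np.cross(M[:,0],M[:,1])
print(need(s,np.array([425,-335,190.]),M))
Mt=M@rx(np.radians(15))
for z,MM in((190,M),(33,M)): print([q.round(2).tolist() for q in ik(np.array([425,-335,z]),MM,n=12)])
g=np.array([425,-335,33+18.7]);P=g+18.7*Mt[:,1];print(P,[q.round(2).tolist() for q in ik(P,Mt,n=12)])
# eye in tool
Te=np.eye(3); eyeM=np.c_[-M[:,0],-M[:,2],-M[:,1]]; print(np.linalg.det(eyeM))
RTE=Mt.T@eyeM; pTE=Mt.T@(np.array([425,-335,0])-P)
x0=None
for d,a in((-40,-22.5),(-10,-22.5),(14,-22.5),(24,-22.5),(24,-62),(24,-106)):
    aa=np.radians(a);E=Rs@rz(aa);o=C-Rs[:,2]*d
    MT=E@RTE.T;PT=o-MT@pTE
    print(d,a,[q.round(2).tolist() for q in ik(PT,MT,n=25)])
```

```text
[543.7357584   94.28456975 197.586522  ] [ 4.65179621e-01  2.64569782e-01 -1.89954330e-01 -5.35952912e-04
 -1.11132372e+00 -4.01444781e-01] 27.96701430937003
[[-0.998  0.004  0.063]
 [-0.063  0.003 -0.998]
 [-0.004 -1.    -0.002]]
('rot units', array([ 0.02,  0.01, -0.04]), 'shift now-axes', array([ 4.86,  0.2 , 14.03]), 'shift target-axes', array([ 4.85,  0.25, 14.03]))
[[-0.37, 0.26, -0.22, 0.0, -1.09, 0.43]]
[[-0.37, 0.44, -0.41, -0.0, -0.72, 0.43]]
[ 425.30390085 -339.83036567   33.63718705] [[-0.28, 0.38, -0.75, 0.62, -0.43, -0.22]]
1.0
-40 -22.5 [[0.55, 0.13, -0.82, 0.92, -0.45, -1.56]]
-10 -22.5 [[0.49, 0.18, -0.85, 1.09, -0.37, -1.69]]
14 -22.5 [[0.42, 0.23, -0.87, 1.28, -0.32, -1.83]]
24 -22.5 [[0.39, 0.25, -0.87, 1.37, -0.3, -1.89]]
24 -62 [[0.54, 0.29, -0.61, 0.45, -0.47, -1.78]]
24 -106 [[0.45, 0.3, -0.42, -0.03, -0.57, -2.0]]
```

Request:
jog_arm(
  motion=[
    [[0,0,0],[0.32,0,0.935],1],
    [[0,0,0],[0.32,0,0.935],1],
    [[0,0,0],[0.32,0,0.935],1],
    [[0,0,0],[0.32,0,0.935],1],
    [[0,0,0],[0.32,0,0.935],1],
    [[0,0,0],[0.32,0,0.935],1],
    [[0,0,0],[0.32,0,0.935],1],
    [[0,0,0],[0.32,0,0.935],1],
    [[0,0,0],[0.32,0,0.935],1],
    [[0,0,0],[0.32,0,0.935],1],
  ],
)

```text
t: 12.65
tool_pos: [462.0, -193.9, 197.3]
orientation: [-0.02, 0.707, -0.706, 0.024]
contact_force: [-0.1, 0.4, -0.4]
finger_gap: 27.9
```

Request:
jog_arm(
  motion=[
    [[0,0,0],[0.32,0,0.935],1],
    [[0,0,0],[0.32,0,0.935],1],
    [[0,0,0],[0.32,0,0.935],1],
    [[0,0,0],[0.32,0,0.935],1],
    [[0,0,0],[0.32,0,0.935],1],
    [[0,0,0],[0,0,0],1],
    [[0,0,0],[0,0,0],1],
  ],
)

```text
t: 13.35
tool_pos: [423.2, -336.0, 196.5]
orientation: [-0.02, 0.707, -0.706, 0.023]
contact_force: [-0.5, 1.5, -1.4]
finger_gap: 27.8
```

Run:
```python
from bench import bot
from fk import *
s=bot.observe();print(s["tool_pos"],s["qpos"],s["finger_gap"])
Rt=R.from_quat(s["orientation"]).as_matrix();print(Rt.round(4))
y=np.radians(183.6);M=np.array([[np.cos(y),0,0],[np.sin(y),0,0],[0,-1,0.]]);M[:,2]=np.cross(M[:,0],M[:,1])
print(need(s,np.array([425,-335,33.]),M))
i=bot.camera("side")[240:400,310:510,::-1]
cv2.imwrite("pics/s7.png",cv2.resize(i,None,fx=3.5,fy=3.5))
```

```text
[ 423.18758372 -336.0484702   196.47657276] [-0.37284402  0.2473961  -0.2154599  -0.0034357  -1.10479362  0.43581912] 27.779535989789114
[[-0.9981  0.0041  0.0614]
 [-0.0614  0.0017 -0.9981]
 [-0.0041 -1.     -0.0015]]
('rot units', array([ 0.01, -0.01, -0.04]), 'shift now-axes', array([-0.04,  5.45, -0.02]), 'shift target-axes', array([-0.06,  5.45, -0.03]))
```

View pics/s7.png

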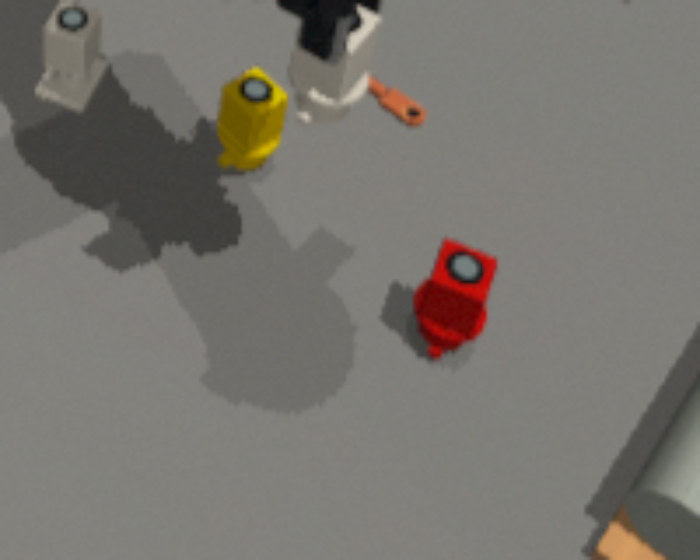

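Request:
jog_arm(
  motion=[
    [[0,0,-0.04],[0,1,0],1],
    [[0,0,0],[0,1,0],1],
    [[0,0,0],[0,1,0],1],
    [[0,0,0],[0,1,0],1],
    [[0,0,0],[0,1,0],1],
    [[0,0,0],[0,0.3,0],1],
    [[0,0,0],[0,0,0],1],
    [[0,0,0],[0,0,0],1],
  ],
)

```text
t: 14.2
tool_pos: [425.1, -336.0, 38.7]
orientation: [-0.022, 0.707, -0.707, 0.023]
contact_force: [-0.2, -0.8, -1.2]
finger_gap: 28.3
```

Request:
jog_arm(
  motion=[
    [[0,0,0],[0,0.15,0],1],
    [[0,0,0],[0,0.05,0],1],
    [[0,0,0],[0,0,0],1],
    [[0,0,0],[0,0,0],1],
  ],
)

```text
t: 14.6
tool_pos: [424.7, -336.3, 32.7]
orientation: [-0.022, 0.707, -0.707, 0.023]
contact_force: [-0.7, 1.2, 6.3]
finger_gap: 27.9
```

Request:
jog_arm(
  motion=[
    [[0,0,0],[0,0,0],0.4],
    [[0,0,0],[0,0,0],0.3],
    [[0,0,0],[0,0,0],0.3],
    [[0,0,0],[0,0,0],0.3],
  ],
)

```text
t: 15.0
tool_pos: [423.6, -335.8, 31.0]
orientation: [-0.023, 0.707, -0.706, 0.022]
contact_force: [-0.3, -0.2, -0.4]
finger_gap: 59.6
```

Run:
```python
from bench import bot
from fk import *
s=bot.observe();print(s["tool_pos"],s["contact_force"],s["finger_gap"])
Rt=R.from_quat(s["orientation"]).as_matrix();print(Rt.round(4))
th=np.radians(16);Mt=Rt@rx(th)
g=s["tool_pos"]-18.7*Rt[:,1]+np.array([0,0,2])
print(need(s,g+18.7*Mt[:,1],Mt))
cv2.imwrite("pics/w8.png",bot.camera("wrist")[:,:,::-1])
```

```text
[ 423.61528956 -335.81335915   31.03553979] [-0.3054251  -0.24793111 -0.35961836] 59.563931893141294
[[-0.998  -0.0018  0.0631]
 [-0.0631  0.0017 -0.998 ]
 [ 0.0016 -1.     -0.0018]]
('rot units', array([ 2.67,  0.  , -0.  ]), 'shift now-axes', array([ 0.  , -0.09,  0.17]), 'shift target-axes', array([ 0.  , -0.04,  0.19]))
```

View pics/w8.png

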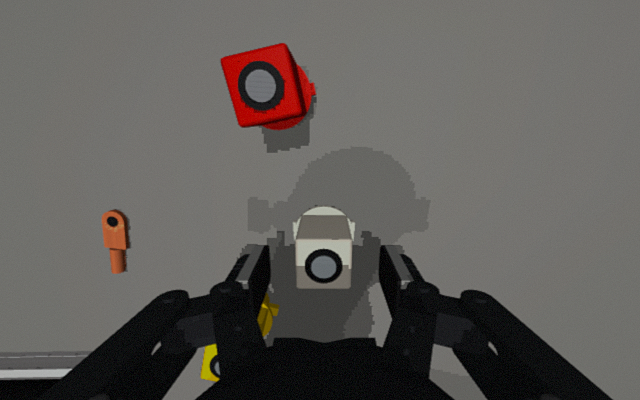

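Request:
jog_arm(
  motion=[
    [[0,0,0],[0,-0.12,0.17],0.3],
    [[0.89,0,0],[0,0,0],0.3],
    [[0.89,0,0],[0,0,0],0.3],
    [[0.89,0,0],[0,0,0],0.3],
    [[0,0,0],[0,0,0],0.3],
    [[0,0,0],[0,0,0],0.3],
    [[0,0,0],[0,0,0],0.3],
  ],
)

```text
t: 15.75
tool_pos: [424.1, -346.0, 36.7]
orientation: [0.019, -0.613, 0.79, -0.022]
contact_force: [0.3, -0.3, 0.4]
finger_gap: 59.7
```

Run:
```python
from bench import bot
from fk import *
s=bot.observe();print(s["tool_pos"],s["contact_force"],s["finger_gap"],s["qpos"])
Rt=R.from_quat(s["orientation"]).as_matrix();print(Rt.round(4))
print("grasp pt",s["tool_pos"]-18.7*Rt[:,1])
m=bot.camera_model("wrist")
print(proj(m,(424.2,-336.0,68)),proj(m,(424.2,-336.0,28)))
cv2.imwrite("pics/w9.png",bot.camera("wrist")[:,:,::-1])
```

```text
[ 424.09912148 -346.0206527    36.68620928] [ 0.33948428 -0.28541551  0.44992767] 59.65972365422177 [-0.28868066  0.37982492 -0.71479428  0.56414059 -0.45519739 -0.16019406]
[[-0.9983  0.0112  0.0564]
 [-0.0575 -0.2486 -0.9669]
 [ 0.0032 -0.9686  0.2488]]
grasp pt [ 423.8891676  -341.37272771   54.79815872]
[326.23753213 265.84304564] [325.70898303 250.26104604]
```

View pics/w9.png

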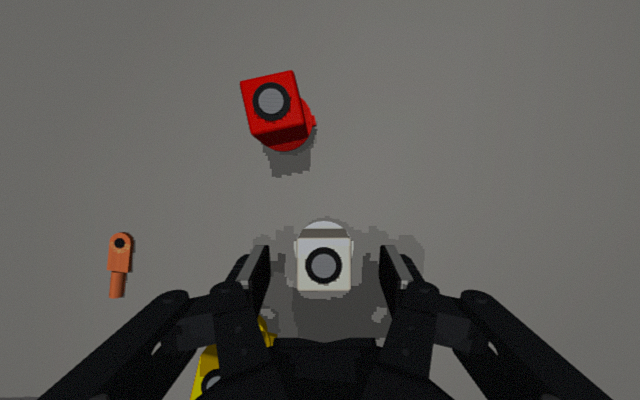

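Request:
jog_arm(
  motion=[
    [[0.15,0,0],[0,0.05,-0.18],0.3],
    [[0,0,0],[0,0,0],0.3],
    [[0,0,0],[0,0,0],0.3],
    [[0,0,0],[0,0,0],0.6],
    [[0,0,0],[0,0,0],0.8],
    [[0,0,0],[0,0,0],1],
    [[0,0,0],[0,0,0],1],
    [[0,0,0],[0,0,0],1],
    [[0,0,0],[0,0,0],1],
    [[0,0,0],[0,0,0],1],
  ],
  squeeze=80,
)

```text
t: 16.8
tool_pos: [423.1, -340.5, 33.8]
orientation: [0.02, -0.606, 0.795, -0.022]
contact_force: [-0.5, 0.3, 5.0]
finger_gap: 27.4
```

Run:
```python
from bench import bot
from fk import *
import json
s=bot.observe();print(s["tool_pos"],s["contact_force"],s["finger_gap"],s["qpos"])
Rt=R.from_quat(s["orientation"]).as_matrix();print(Rt.round(4))
g=s["tool_pos"]-18.7*Rt[:,1];print("grasp pt",g)
json.dump(dict(P=s["tool_pos"].tolist(),M=Rt.tolist()),open("grasp.json","w"))
m=bot.camera_model("wrist")
print(proj(m,(g[0],-336.0,68)))
cv2.imwrite("pics/w10.png",bot.camera("wrist")[:,:,::-1])
```

```text
[ 423.14367117 -340.54639983   33.83469436] [-0.5151873   0.30557037  5.01202765] 27.377853653213464 [-0.28310088  0.37605525 -0.75477157  0.64460883 -0.43084714 -0.24479227]
[[-0.9982  0.0115  0.0586]
 [-0.0595 -0.2647 -0.9625]
 [ 0.0045 -0.9643  0.2649]]
grasp pt [ 422.92927048 -335.59663294   51.8664397 ]
[327.60694947 256.12442627]
```

View pics/w10.png

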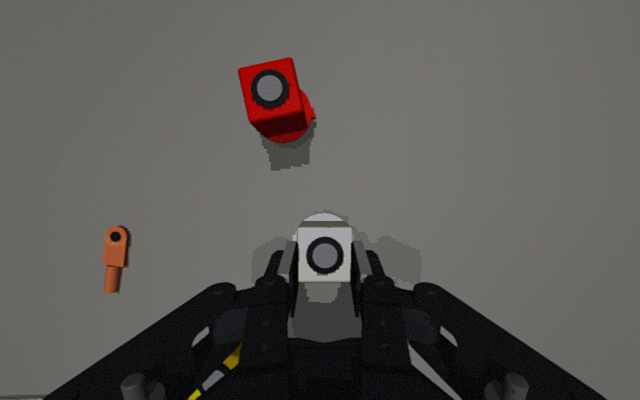

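Request:
jog_arm(
  motion=[
    [[0,0,0],[0,-0.3,0.08],1],
    [[0,0,0],[0,-0.96,0.265],1],
    [[0,0,0],[0,-0.96,0.265],1],
    [[0,0,0],[0,-0.96,0.265],1],
    [[0,0,0],[0,-0.96,0.265],1],
    [[0,0,0],[0,-0.96,0.265],1],
    [[0,0,0],[0,0,0],1],
  ],
)

```text
t: 17.55
tool_pos: [425.7, -341.0, 195.5]
orientation: [0.017, -0.605, 0.795, -0.024]
contact_force: [1.4, -0.4, -0.5]
finger_gap: 27.5
```

```bash
cat > g.py <<'E'
from fk import *
import json
J=json.load(open("grasp.json"));_M=np.array(J["M"]);_P=np.array(J["P"])
ye=np.arctan2(-_M[1,0],-_M[0,0]);EM=rz(ye);EO=np.array([422.9,-336.0,0])
RTE=_M.T@EM;pTE=_M.T@(EO-_P)
def tgt(d,ang=-22.5,lat=(0,0),tilt=(0,0)):
    E=Rs@R.from_rotvec([-np.radians(tilt[1]),np.radians(tilt[0]),0]).as_matrix()@rz(np.radians(ang));o=C+Rs@np.array([lat[0],lat[1],-d])
    M=E@RTE.T;return o-M@pTE,M
def rel(s):
    Rt=R.from_quat(s["orientation"]).as_matrix();E=Rs.T@Rt@RTE;o=Rs.T@(s["tool_pos"]+Rt@pTE-C)
    return dict(lat=o[:2].round(2),depth=round(-o[2],2),ang=round(np.degrees(np.arctan2(E[1,0],E[0,0])),2),tilt=np.degrees(E[:2,2]).round(2),F=(Rs.T@s["contact_force"]).round(1),M=(Rs.T@s["wrist_torque"]).round(2),gap=round(s["finger_gap"],1),t=round(s["t"],2),q=s["qpos"].round(2))
def ax(s): # socket axes in tool units: shift for 1mm along socket x,y,and inward
    Rt=R.from_quat(s["orientation"]).as_matrix();A=Rt.T@Rs/30
    return "per 10mm x,y,IN:",(A[:,0]*10).round(3),(A[:,1]*10).round(3),(-A[:,2]*10).round(3)
E
python3 - <<'E'
from bench import bot
from g import *
s=bot.observe();print(rel(s));print(s["tool_pos"])
P,M=tgt(-60);print(P,need(s,P,M))
E
```

```text
{'lat': array([-204.79, -389.92]), 'depth': np.float64(-186.33), 'ang': np.float64(-12.75), 'tilt': array([28.37,  0.17]), 'F': array([ 0.9, -0.8, -1.1]), 'M': array([ 0.54, -0.23, -0.26]), 'gap': 27.5, 't': 17.55, 'q': array([-0.23,  0.17, -0.47,  0.34, -0.88,  0.08])}
[ 425.65199115 -340.97538295  195.51352087]
[543.65982482  92.66737928 183.07947099] ('rot units', array([-1.47,  3.04,  4.07]), 'shift now-axes', array([ -4.79,  -3.38, -13.79]), 'shift target-axes', array([ -0.8 ,   0.11, -14.96]))
```

Request:
jog_arm(
  motion=[
    [[0,0,0],[-0.32,-0.225,-0.92],1],
    [[0,0,0],[-0.32,-0.225,-0.92],1],
    [[0,0,0],[-0.32,-0.225,-0.92],1],
    [[0,0,0],[-0.32,-0.225,-0.92],1],
    [[0,0,0],[-0.32,-0.225,-0.92],1],
    [[0,0,0],[-0.32,-0.225,-0.92],1],
    [[0,0,0],[-0.32,-0.225,-0.92],1],
    [[0,0,0],[-0.32,-0.225,-0.92],1],
    [[0,0,0],[-0.32,-0.225,-0.92],1],
    [[0,0,0],[-0.32,-0.225,-0.92],1],
  ],
)

```text
t: 18.55
tool_pos: [501.2, -50.3, 181.6]
orientation: [0.021, -0.606, 0.795, -0.02]
contact_force: [0.3, -0.2, -1.1]
finger_gap: 27.5
```

Request:
jog_arm(
  motion=[
    [[0,0,0],[-0.32,-0.225,-0.92],1],
    [[0,0,0],[-0.32,-0.225,-0.92],1],
    [[0,0,0],[-0.32,-0.225,-0.92],1],
    [[0,0,0],[-0.32,-0.225,-0.92],1],
    [[0,0,0],[-0.32,-0.225,-0.92],1],
    [[-0.29,0.6,0.81],[0,0,0],1],
    [[-0.29,0.6,0.81],[0,0,0],1],
    [[-0.29,0.6,0.81],[0,0,0],1],
    [[-0.29,0.6,0.81],[0,0,0],1],
    [[-0.29,0.6,0.81],[0,0,0],1],
  ],
)

```text
t: 19.55
tool_pos: [541.0, 92.5, 177.9]
orientation: [-0.224, -0.65, 0.721, -0.09]
contact_force: [2.1, -2.1, 0.3]
finger_gap: 27.8
```

Request:
jog_arm(
  motion=[
    [[0,0,0],[0,0,0],1],
    [[0,0,0],[0,0,0],1],
    [[0,0,0],[0,0,0],1],
  ],
)

```text
t: 19.85
tool_pos: [544.1, 93.0, 180.3]
orientation: [-0.224, -0.649, 0.721, -0.09]
contact_force: [0.9, -0.2, -1.1]
finger_gap: 27.5
```

Run:
```python
from bench import bot
from g import *
s=bot.observe();print(rel(s))
P,M=tgt(-20);print(P,need(s,P,M));print(ax(s))
cv2.imwrite("pics/w11.png",bot.camera("wrist")[:,:,::-1])
```

```text
{'lat': array([-1.67,  0.33]), 'depth': np.float64(-57.32), 'ang': np.float64(-22.19), 'tilt': array([ 1.24, -0.12]), 'F': array([ 0.2, -0.4, -1.4]), 'M': array([ 0.52,  0.86, -0.3 ]), 'gap': 27.5, 't': 19.85, 'q': array([ 0.6 ,  0.11, -0.77,  0.77, -0.53, -1.43])}
[563.0184003   97.69187482 148.43845484] ('rot units', array([-0.06,  0.1 ,  0.18]), 'shift now-axes', array([-0.06,  1.2 , -0.34]), 'shift target-axes', array([-0.04,  1.2 , -0.33]))
('per 10mm x,y,IN:', array([-0.309, -0.042, -0.119]), array([ 0.126, -0.081, -0.298]), array([-0.008,  0.321, -0.09 ]))
```

View pics/w11.png

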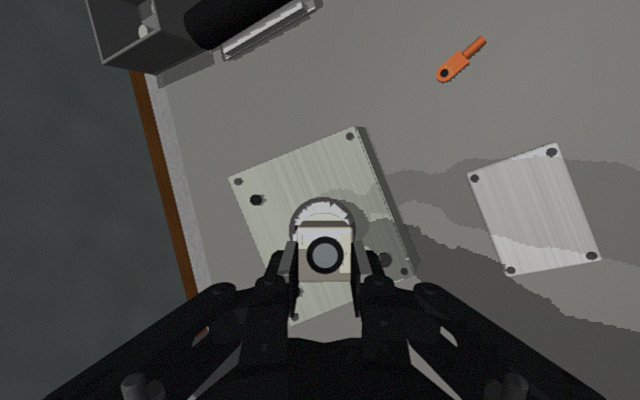

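Request:
jog_arm(
  motion=[
    [[-0.06,0.1,0.18],[0,0,0],1],
    [[0,0,0],[-0.01,0.4,-0.11],1],
    [[0,0,0],[-0.01,0.4,-0.11],1],
    [[0,0,0],[-0.01,0.4,-0.11],1],
    [[0,0,0],[0,0,0],1],
    [[0,0,0],[0,0,0],1],
  ],
)

```text
t: 20.5
tool_pos: [562.4, 96.9, 148.1]
orientation: [-0.234, -0.65, 0.717, -0.094]
contact_force: [-0.5, -0.1, -2.0]
finger_gap: 27.7
```

Run:
```python
from bench import bot
from g import *
s=bot.observe();print(rel(s))
for d in(0,8):P,M=tgt(d);print(d,need(s,P,M))
print(ax(s))
m=bot.camera_model("side");i=bot.camera("side")
o=Rs
cv2.imwrite("pics/s12.png",cv2.resize(i[110:200,250:350,::-1],None,fx=6,fy=6,interpolation=cv2.INTER_CUBIC))
i=bot.camera("top")
cv2.imwrite("pics/t12.png",cv2.resize(i[130:215,220:320,::-1],None,fx=6,fy=6,interpolation=cv2.INTER_CUBIC))
```

```text
{'lat': array([-0.83, -0.62]), 'depth': np.float64(-20.07), 'ang': np.float64(-22.48), 'tilt': array([0.01, 0.07]), 'F': array([-1.4, -0. , -1.4]), 'M': array([ 0.52,  0.92, -0.37]), 'gap': 27.7, 't': 20.5, 'q': array([ 0.52,  0.17, -0.83,  1.01, -0.41, -1.63])}
0 ('rot units', array([-0.01,  0.  , -0.  ]), 'shift now-axes', array([-0.02,  0.64, -0.21]), 'shift target-axes', array([-0.02,  0.64, -0.2 ]))
8 ('rot units', array([-0.01,  0.  , -0.  ]), 'shift now-axes', array([-0.02,  0.89, -0.28]), 'shift target-axes', array([-0.02,  0.89, -0.28]))
('per 10mm x,y,IN:', array([-0.308, -0.035, -0.123]), array([ 0.127, -0.081, -0.297]), array([-0.001,  0.321, -0.089]))
```

View pics/s12.png

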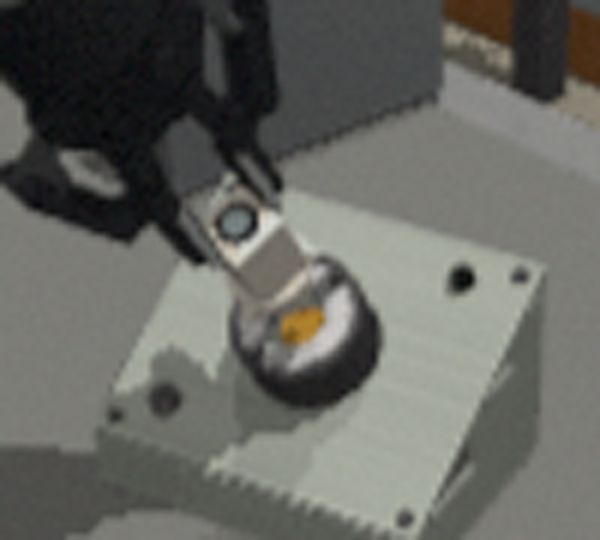

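View pics/t12.png

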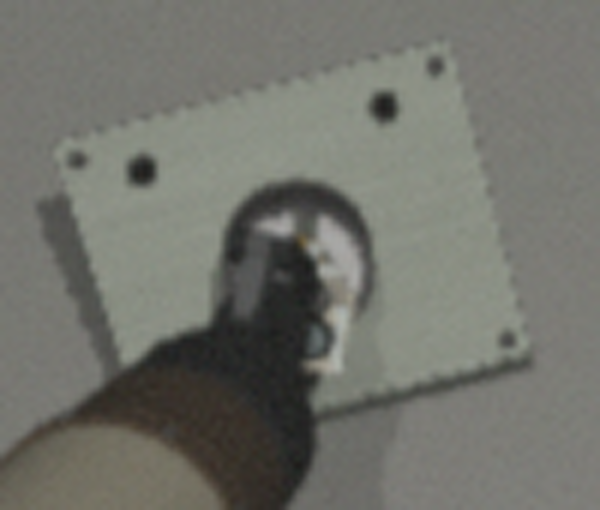

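Run:
```python
from bench import bot
from g import *
s=bot.observe();Rt=R.from_quat(s["orientation"]).as_matrix();o=s["tool_pos"]+Rt@pTE;z=(Rt@RTE)[:,2]
ms=bot.camera_model("side");mt=bot.camera_model("top")
print("lens pred side",proj(ms,o+68*z),"obs",(237.5/6-.5+250,222.5/6-.5+110))
C0=np.array([588.4,108.65,102.4])
print("with static C0 & on-axis",proj(ms,C0+Rs[:,2]*88.07))
J=(proj(ms,o+68*z+Rs[:,0])-proj(ms,o+68*z),proj(ms,o+68*z+Rs[:,1])-proj(ms,o+68*z));print(J)
print("top",proj(mt,o+68*z),(317.5/6-.5+220,340.5/6-.5+130),proj(mt,C0+Rs[:,2]*88))
```

```text
lens pred side [288.54724349 146.74593476] obs (289.0833333333333, 146.58333333333334)
with static C0 & on-axis [288.4303187  146.91341098]
(array([ 0.16933986, -0.32500463]), array([-0.3249741 , -0.10075597]))
top [270.35229457 185.80437402] (272.4166666666667, 186.25) [270.30022339 185.94578829]
```

Request:
jog_arm(
  motion=[
    [[0,0,0],[0.01,0.35,-0.12],1],
    [[0,0,0],[0,0.32,-0.1],1],
    [[0,0,0],[0,0.1,-0.03],1],
    [[0,0,0],[0,0,0],1],
  ],
)

```text
t: 21.0
tool_pos: [573.2, 100.8, 127.1]
orientation: [-0.234, -0.65, 0.717, -0.095]
contact_force: [-0.7, 0.1, -0.9]
finger_gap: 27.5
```

```bash
cat > st.py <<'E'
from bench import bot
from g import *
s=bot.observe();print(rel(s));print(ax(s))
E
python3 st.py
```

```text
{'lat': array([-1.39,  0.43]), 'depth': np.float64(3.79), 'ang': np.float64(-22.46), 'tilt': array([0.01, 0.06]), 'F': array([-1. ,  0.3, -0.5]), 'M': array([ 0.52,  0.96, -0.28]), 'gap': 27.5, 't': 21.0, 'q': array([ 0.46,  0.21, -0.86,  1.17, -0.36, -1.75])}
('per 10mm x,y,IN:', array([-0.308, -0.035, -0.122]), array([ 0.127, -0.081, -0.297]), array([-0.001,  0.321, -0.089]))
```

Request:
jog_arm(
  motion=[
    [[0,0,0],[-0.04,0.05,-0.03],1],
    [[0,0,0],[0,0.08,-0.02],1],
    [[0,0,0],[0,0.08,-0.02],1],
    [[0,0,0],[0,0,0],1],
  ],
)

```text
t: 21.4
tool_pos: [577.4, 102.6, 121.6]
orientation: [-0.233, -0.65, 0.717, -0.095]
contact_force: [-1.2, 2.3, -1.9]
finger_gap: 27.5
```

```bash
python3 st.py
```

```text
{'lat': array([-0.28,  1.11]), 'depth': np.float64(10.8), 'ang': np.float64(-22.41), 'tilt': array([ 0.01, -0.03]), 'F': array([-1.5,  2.6, -1.4]), 'M': array([ 1.16,  1.18, -0.41]), 'gap': 27.5, 't': 21.4, 'q': array([ 0.45,  0.23, -0.86,  1.21, -0.34, -1.78])}
('per 10mm x,y,IN:', array([-0.308, -0.035, -0.122]), array([ 0.127, -0.081, -0.297]), array([-0.002,  0.321, -0.088]))
```

Request:
jog_arm(
  motion=[
    [[0,0,0],[0,0.08,-0.02],1],
    [[0,0,0],[0,0.06,-0.015],1],
    [[0,0,0],[0,0,0],1],
  ],
)

```text
t: 21.7
tool_pos: [579.4, 102.7, 117.8]
orientation: [-0.233, -0.65, 0.717, -0.095]
contact_force: [-1.9, 3.2, -1.2]
finger_gap: 27.5
```

```bash
python3 st.py
```

```text
{'lat': array([-0.48,  0.78]), 'depth': np.float64(15.08), 'ang': np.float64(-22.43), 'tilt': array([ 0.02, -0.  ]), 'F': array([-1.6,  3.6, -0.5]), 'M': array([ 1.34,  1.38, -0.39]), 'gap': 27.5, 't': 21.7, 'q': array([ 0.43,  0.23, -0.86,  1.25, -0.33, -1.81])}
('per 10mm x,y,IN:', array([-0.308, -0.035, -0.122]), array([ 0.127, -0.081, -0.297]), array([-0.002,  0.321, -0.088]))
```

Request:
jog_arm(
  motion=[
    [[0,0,0],[0.01,0.05,-0.04],1],
    [[0,0,0],[0,0.08,-0.02],1],
    [[0,0,0],[0,0.06,-0.02],1],
    [[0,0,0],[0,0,0],1],
  ],
)

```text
t: 22.1
tool_pos: [582.1, 103.7, 113.1]
orientation: [-0.234, -0.649, 0.717, -0.095]
contact_force: [-5.5, 1.0, 4.2]
finger_gap: 27.5
```

```bash
python3 st.py
```

```text
{'lat': array([-0.32,  0.96]), 'depth': np.float64(20.57), 'ang': np.float64(-22.45), 'tilt': array([-0.02,  0.09]), 'F': array([-2.3,  2.3,  6.2]), 'M': array([ 0.91,  1.93, -0.49]), 'gap': 27.5, 't': 22.1, 'q': array([ 0.42,  0.24, -0.86,  1.3 , -0.32, -1.85])}
('per 10mm x,y,IN:', array([-0.308, -0.035, -0.122]), array([ 0.127, -0.082, -0.297]), array([-0.001,  0.321, -0.089]))
```

Request:
jog_arm(
  motion=[
    [[0,0,0],[0,0.08,-0.02],1],
    [[0,0,0],[0,0.08,-0.02],1],
    [[0,0,0],[0,0.04,-0.01],1],
    [[0,0,0],[0,0,0],1],
  ],
)

```text
t: 22.5
tool_pos: [584.9, 104.4, 108.4]
orientation: [-0.234, -0.649, 0.717, -0.095]
contact_force: [-9.4, 0.2, 8.0]
finger_gap: 27.3
```

```bash
python3 st.py
```

```text
{'lat': array([-0.14,  0.93]), 'depth': np.float64(26.07), 'ang': np.float64(-22.42), 'tilt': array([-0.08,  0.09]), 'F': array([-3.9,  2.6, 11.4]), 'M': array([ 0.82,  2.49, -0.61]), 'gap': 27.3, 't': 22.5, 'q': array([ 0.4 ,  0.25, -0.87,  1.35, -0.31, -1.88])}
('per 10mm x,y,IN:', array([-0.308, -0.035, -0.122]), array([ 0.127, -0.082, -0.297]), array([-0.001,  0.321, -0.089]))
```

Request:
jog_arm(
  motion=[
    [[0,0,0],[0.02,0.07,-0.01],1],
    [[0,0,0],[0,0,0],1],
  ],
)

```text
t: 22.7
tool_pos: [585.2, 104.4, 108.3]
orientation: [-0.235, -0.649, 0.717, -0.097]
contact_force: [-20.3, 1.6, 22.2]
finger_gap: 27.6
```

```bash
python3 st.py
```

```text
{'lat': array([0.1 , 0.86]), 'depth': np.float64(26.36), 'ang': np.float64(-22.37), 'tilt': array([-0.25,  0.13]), 'F': array([-5.5,  6.7, 28.9]), 'M': array([ 0.51,  3.95, -0.95]), 'gap': 27.6, 't': 22.7, 'q': array([ 0.39,  0.25, -0.87,  1.38, -0.31, -1.9 ])}
('per 10mm x,y,IN:', array([-0.308, -0.034, -0.122]), array([ 0.127, -0.082, -0.297]), array([ 0.   ,  0.321, -0.088]))
```

Request:
jog_arm(
  motion=[
    [[0,0,0],[0,-0.08,0.02],1],
    [[0,0,0],[0,0,0],1],
  ],
)

```text
t: 22.9
tool_pos: [584.4, 104.3, 109.1]
orientation: [-0.235, -0.649, 0.717, -0.095]
contact_force: [-8.1, 0.4, 6.8]
finger_gap: 27.8
```

```bash
cat > tw.py <<'E'
import sys
from bench import bot
from g import *
s=bot.observe();r=rel(s);print(r)
a,d=map(float,sys.argv[1:3]);n=int(sys.argv[3]);a0=float(sys.argv[4]) if len(sys.argv)>4 else r["ang"]
# ideal per-row twist in tool frame between a0 and a
P0,M0=tgt(d,a0,(0,.9));P1,M1=tgt(d,a0+(a-a0)/n,(0,.9))
print("row rot",(R.from_matrix(M0.T@M1).as_rotvec(degrees=True)/6).round(3),"shift",(M0.T@(P1-P0)/30).round(4))
print("corr",need(s,*tgt(d,r["ang"],(0,.9)))[-1],ax(s))
E
python3 tw.py -52 25.0 6
```

```text
{'lat': array([-0.24,  1.01]), 'depth': np.float64(25.28), 'ang': np.float64(-22.44), 'tilt': array([-0.14,  0.09]), 'F': array([-3.3,  2.5,  9.7]), 'M': array([ 0.69,  2.09, -0.57]), 'gap': 27.8, 't': 22.9, 'q': array([ 0.4 ,  0.25, -0.87,  1.35, -0.31, -1.89])}
row rot [-0.004  0.792 -0.218] shift [ 0.013  -0.0001 -0.0006]
corr [-0.01 -0.01  0.  ] ('per 10mm x,y,IN:', array([-0.308, -0.034, -0.123]), array([ 0.127, -0.082, -0.297]), array([-0.001,  0.321, -0.088]))
```

Request:
jog_arm(
  motion=[
    [[0,0.79,-0.218],[0.013,0,0],1],
    [[0,0.79,-0.218],[0.013,0,0],1],
    [[0,0.79,-0.218],[0.013,0,0],1],
    [[0,0,0],[0,0,0],1],
  ],
)

```text
t: 23.3
tool_pos: [583.9, 105.1, 108.5]
orientation: [-0.3, -0.664, 0.685, 0.011]
contact_force: [-7.3, 0.5, 9.0]
finger_gap: 27.3
```

```bash
python3 tw.py -70 25.0 6
```

```text
{'lat': array([0.19, 1.23]), 'depth': np.float64(25.68), 'ang': np.float64(-37.34), 'tilt': array([-0.06,  0.17]), 'F': array([-1.5,  2.3, 11.2]), 'M': array([ 0.55,  1.89, -0.52]), 'gap': 27.3, 't': 23.3, 'q': array([ 0.5 ,  0.27, -0.77,  0.92, -0.37, -1.8 ])}
row rot [-0.004  0.875 -0.24 ] shift [ 0.0144 -0.0001 -0.0008]
corr [-0.   -0.02  0.02] ('per 10mm x,y,IN:', array([-0.265, -0.054, -0.195]), array([ 0.202, -0.07 , -0.256]), array([-0.001,  0.321, -0.089]))
```

Request:
jog_arm(
  motion=[
    [[0,0.79,-0.218],[0.013,-0.01,0.01],1],
    [[0,0.79,-0.218],[0.013,0,0],1],
    [[0,0.79,-0.218],[0.013,0,0],1],
    [[0,0.79,-0.218],[0.013,0,0],1],
    [[0,0.79,-0.218],[0.013,0,0],1],
    [[0,0,0],[0,0,0],1],
  ],
)

```text
t: 23.9
tool_pos: [582.2, 105.9, 108.1]
orientation: [0.396, 0.663, -0.607, -0.187]
contact_force: [-8.1, 3.5, 9.2]
finger_gap: 27.5
```

```bash
python3 tw.py -90 25.0 5
```

```text
{'lat': array([-0.11,  0.94]), 'depth': np.float64(25.27), 'ang': np.float64(-61.98), 'tilt': array([0.09, 0.18]), 'F': array([-1.4,  5.5, 11.4]), 'M': array([ 1.35,  1.95, -0.58]), 'gap': 27.5, 't': 23.9, 'q': array([ 0.54,  0.29, -0.6 ,  0.44, -0.48, -1.77])}
row rot [-0.004  0.901 -0.247] shift [ 0.0148 -0.0002 -0.0008]
corr [-0.01 -0.01  0.  ] ('per 10mm x,y,IN:', array([-0.157, -0.079, -0.283]), array([ 0.294, -0.041, -0.151]), array([-0.001,  0.321, -0.089]))
```

Request:
jog_arm(
  motion=[
    [[0,0.79,-0.218],[0.028,0,-0.01],1],
    [[0,0.79,-0.218],[0.013,0,0],1],
    [[0,0.79,-0.218],[0.013,0,0],1],
    [[0,0.79,-0.218],[0.013,0,0],1],
    [[0,0.79,-0.218],[0.013,0,0],1],
    [[0,0,0],[0,0,0],1],
  ],
)

```text
t: 24.5
tool_pos: [580.9, 107.6, 107.8]
orientation: [0.474, 0.632, -0.501, -0.353]
contact_force: [-6.4, 1.7, 8.5]
finger_gap: 27.7
```

```bash
python3 tw.py -100 25.0 5
```

```text
{'lat': array([-0.6 ,  1.02]), 'depth': np.float64(25.12), 'ang': np.float64(-86.58), 'tilt': array([0.26, 0.17]), 'F': array([-0.7,  3.3, 10.3]), 'M': array([ 1.04,  1.5 , -0.3 ]), 'gap': 27.7, 't': 24.5, 'q': array([ 0.5 ,  0.3 , -0.47,  0.14, -0.56, -1.87])}
row rot [-0.002  0.431 -0.119] shift [ 0.0071 -0.     -0.0002]
corr [-0.01 -0.01 -0.01] ('per 10mm x,y,IN:', array([-0.02, -0.09, -0.32]), array([ 0.333, -0.005, -0.019]), array([-0.001,  0.321, -0.09 ]))
```

Turned 64° so far with no resistance. Continuing in small steps to find the stop.

Request:
jog_arm(
  motion=[
    [[0,0.48,-0.132],[0.008,0,-0.01],1],
    [[0,0.48,-0.132],[0.008,0,0],1],
    [[0,0.48,-0.132],[0.008,0,0],1],
    [[0,0.48,-0.132],[0.008,0,0],1],
    [[0,0,0],[0,0,0],1],
  ],
)

```text
t: 25.0
tool_pos: [580.6, 108.5, 107.7]
orientation: [0.504, 0.606, -0.442, -0.429]
contact_force: [-5.4, 0.0, 7.6]
finger_gap: 27.4
```

```bash
python3 tw.py -110 25.0 5
```

```text
{'lat': array([-0.74,  1.11]), 'depth': np.float64(25.15), 'ang': np.float64(-98.46), 'tilt': array([0.35, 0.15]), 'F': array([-0.7,  1.4,  9.2]), 'M': array([ 0.84,  1.45, -0.16]), 'gap': 27.4, 't': 25.0, 'q': array([ 0.47,  0.3 , -0.43,  0.02, -0.58, -1.94])}
row rot [-0.002  0.371 -0.102] shift [ 0.0061 -0.     -0.0002]
corr [-0.01 -0.01 -0.02] ('per 10mm x,y,IN:', array([ 0.049, -0.089, -0.317]), array([0.33 , 0.014, 0.047]), array([-0.   ,  0.321, -0.09 ]))
```

Request:
jog_arm(
  motion=[
    [[0,0.4,-0.11],[0.007,0,-0.01],1],
    [[0,0.4,-0.11],[0.007,0,0],1],
    [[0,0,0],[0,0,0],1],
  ],
)

```text
t: 25.3
tool_pos: [580.7, 109.0, 107.8]
orientation: [0.514, 0.594, -0.416, -0.458]
contact_force: [-5.8, 0.8, 7.3]
finger_gap: 27.9
```

```bash
python3 tw.py -110 25.0 5
```

```text
{'lat': array([-0.61,  1.13]), 'depth': np.float64(25.23), 'ang': np.float64(-103.4), 'tilt': array([0.39, 0.14]), 'F': array([-1. ,  2.2,  9. ]), 'M': array([ 0.82,  1.47, -0.02]), 'gap': 27.9, 't': 25.3, 'q': array([ 0.45,  0.31, -0.41, -0.02, -0.59, -1.97])}
row rot [-0.001  0.212 -0.058] shift [ 0.0035 -0.     -0.0001]
corr [-0.01 -0.01 -0.01] ('per 10mm x,y,IN:', array([ 0.077, -0.088, -0.312]), array([0.324, 0.021, 0.074]), array([-0.   ,  0.321, -0.09 ]))
```

Request:
jog_arm(
  motion=[
    [[0,0.4,-0.11],[0.007,0,0],1],
    [[0,0.3,-0.08],[0.005,0,0],1],
    [[0,0,0],[0,0,0],1],
  ],
)

```text
t: 25.6
tool_pos: [581.4, 109.2, 108.2]
orientation: [0.523, 0.582, -0.393, -0.482]
contact_force: [-3.9, -0.1, 7.5]
finger_gap: 27.5
```

```bash
python3 tw.py -112 25.0 5
```

```text
{'lat': array([0.11, 0.87]), 'depth': np.float64(25.21), 'ang': np.float64(-107.51), 'tilt': array([0.34, 0.14]), 'F': array([0.4, 0.9, 8.4]), 'M': array([0.33, 1.15, 0.68]), 'gap': 27.5, 't': 25.6, 'q': array([ 0.44,  0.31, -0.4 , -0.06, -0.59, -2.  ])}
row rot [-0.001  0.144 -0.04 ] shift [ 0.0024  0.     -0.    ]
corr [-0.   -0.    0.01] ('per 10mm x,y,IN:', array([ 0.1  , -0.086, -0.306]), array([0.318, 0.027, 0.097]), array([-0.   ,  0.321, -0.09 ]))
```

Request:
jog_arm(
  motion=[
    [[0,0.25,-0.07],[0.004,0,0],1],
    [[0,0,0],[0,0,0],1],
  ],
)

```text
t: 25.8
tool_pos: [581.4, 109.4, 108.2]
orientation: [0.526, 0.579, -0.385, -0.49]
contact_force: [-4.0, -1.5, 7.7]
finger_gap: 28.0
```

```bash
python3 tw.py -112 25.0 5
```

```text
{'lat': array([0.22, 0.9 ]), 'depth': np.float64(25.21), 'ang': np.float64(-108.91), 'tilt': array([0.34, 0.12]), 'F': array([ 0.2, -0.5,  8.7]), 'M': array([0.22, 1.04, 1.27]), 'gap': 28.0, 't': 25.8, 'q': array([ 0.44,  0.31, -0.4 , -0.07, -0.59, -2.01])}
row rot [-0.     0.099 -0.027] shift [ 0.0016  0.     -0.    ]
corr [-0.01 -0.    0.01] ('per 10mm x,y,IN:', array([ 0.108, -0.085, -0.304]), array([0.315, 0.029, 0.104]), array([-0.   ,  0.321, -0.09 ]))
```

Request:
jog_arm(
  motion=[
    [[0,0,0],[0,-0.05,0.014],1],
    [[0,0,0],[0,-0.06,0.017],1],
    [[0,0,0],[0,-0.06,0.017],1],
    [[0,0,0],[0,0,0],1],
  ],
)

```text
t: 26.2
tool_pos: [580.1, 109.3, 109.0]
orientation: [0.526, 0.578, -0.384, -0.491]
contact_force: [11.3, 1.4, -13.8]
finger_gap: 27.1
```

```bash
python3 tw.py -112 19 5
```

```text
{'lat': array([-0.54,  1.18]), 'depth': np.float64(23.86), 'ang': np.float64(-109.04), 'tilt': array([0.3 , 0.15]), 'F': array([  2.9,  -1.5, -17.6]), 'M': array([-1.21, -1.57,  1.4 ]), 'gap': 27.1, 't': 26.2, 'q': array([ 0.44,  0.3 , -0.4 , -0.07, -0.59, -2.01])}
row rot [-0.     0.095 -0.026] shift [ 0.0016  0.     -0.    ]
corr [-0.01 -0.16  0.03] ('per 10mm x,y,IN:', array([ 0.109, -0.085, -0.303]), array([0.315, 0.029, 0.105]), array([-0.   ,  0.321, -0.09 ]))
```

Request:
jog_arm(
  motion=[
    [[0,-0.3,0.08],[-0.004,0,0],1],
    [[0,0,0],[0,0,0],1],
  ],
)

```text
t: 26.4
tool_pos: [579.3, 109.1, 110.3]
orientation: [0.523, 0.583, -0.394, -0.481]
contact_force: [5.6, -1.0, -4.2]
finger_gap: 27.5
```

```bash
python3 tw.py -112 19 5
```

```text
{'lat': array([-0.54,  1.25]), 'depth': np.float64(22.39), 'ang': np.float64(-107.3), 'tilt': array([0.34, 0.14]), 'F': array([ 2.4, -2.3, -6.2]), 'M': array([-0.92, -0.67,  0.85]), 'gap': 27.5, 't': 26.4, 'q': array([ 0.44,  0.3 , -0.4 , -0.05, -0.6 , -2.  ])}
row rot [-0.001  0.151 -0.042] shift [ 0.0025  0.     -0.    ]
corr [-0.01 -0.11  0.02] ('per 10mm x,y,IN:', array([ 0.099, -0.086, -0.306]), array([0.318, 0.027, 0.095]), array([-0.   ,  0.321, -0.09 ]))
```

Request:
jog_arm(
  motion=[
    [[0,-0.2,0.055],[-0.003,0,0],1],
    [[0,0,0],[0,0,0],1],
  ],
)

```text
t: 26.6
tool_pos: [578.7, 108.9, 111.4]
orientation: [0.52, 0.586, -0.4, -0.474]
contact_force: [1.1, -0.4, 0.7]
finger_gap: 27.5
```

```bash
python3 tw.py -112 19 5
```

```text
{'lat': array([-0.51,  1.32]), 'depth': np.float64(21.07), 'ang': np.float64(-106.16), 'tilt': array([0.32, 0.14]), 'F': array([ 1.2, -0.6,  0.1]), 'M': array([-0.66,  0.03,  0.45]), 'gap': 27.5, 't': 26.6, 'q': array([ 0.45,  0.3 , -0.41, -0.04, -0.6 , -1.99])}
row rot [-0.001  0.188 -0.052] shift [ 0.0031  0.     -0.0001]
corr [-0.01 -0.07  0.  ] ('per 10mm x,y,IN:', array([ 0.093, -0.086, -0.308]), array([0.32 , 0.025, 0.089]), array([-0.   ,  0.321, -0.09 ]))
```

Request:
jog_arm(
  motion=[
    [[0,-0.05,0.014],[0,-0.06,0.017],1],
    [[0,0,0],[0,0,0],1],
  ],
)

```text
t: 26.8
tool_pos: [577.7, 108.6, 112.8]
orientation: [0.52, 0.587, -0.402, -0.473]
contact_force: [3.8, -2.2, -2.8]
finger_gap: 27.8
```

```bash
python3 tw.py -112 19 5
```

```text
{'lat': array([-0.7 ,  1.27]), 'depth': np.float64(19.39), 'ang': np.float64(-105.86), 'tilt': array([0.29, 0.13]), 'F': array([ 1.3, -3.1, -4. ]), 'M': array([-0.87, -0.46,  0.3 ]), 'gap': 27.8, 't': 26.8, 'q': array([ 0.45,  0.29, -0.41, -0.04, -0.6 , -1.99])}
row rot [-0.001  0.197 -0.054] shift [ 0.0033 -0.     -0.0001]
corr [-0.01 -0.02 -0.02] ('per 10mm x,y,IN:', array([ 0.091, -0.086, -0.309]), array([0.321, 0.025, 0.088]), array([-0.   ,  0.321, -0.09 ]))
```

Request:
jog_arm(
  motion=[
    [[0,0,0],[0,-0.05,0.014],1],
    [[0,0,0],[0,0,0],1],
  ],
)

```text
t: 27.0
tool_pos: [577.4, 108.4, 112.8]
orientation: [0.52, 0.587, -0.402, -0.473]
contact_force: [9.6, -0.4, -10.6]
finger_gap: 27.5
```

```bash
python3 tw.py -112 19 5
```

```text
{'lat': array([-1.  ,  1.23]), 'depth': np.float64(19.2), 'ang': np.float64(-105.87), 'tilt': array([0.29, 0.14]), 'F': array([  2.6,  -2.7, -13.7]), 'M': array([-1.31, -1.43,  0.45]), 'gap': 27.5, 't': 27.0, 'q': array([ 0.45,  0.29, -0.41, -0.04, -0.6 , -1.99])}
row rot [-0.001  0.197 -0.054] shift [ 0.0032 -0.     -0.0001]
corr [-0.01 -0.01 -0.03] ('per 10mm x,y,IN:', array([ 0.091, -0.086, -0.309]), array([0.321, 0.025, 0.088]), array([-0.   ,  0.321, -0.09 ]))
```

Request:
jog_arm(
  motion=[
    [[0,-0.05,0.014],[0,0.07,-0.02],1],
    [[0,0,0],[0,0,0],1],
    [[0,0,0],[0,0,0],1],
  ],
)

```text
t: 27.3
tool_pos: [577.9, 108.7, 112.6]
orientation: [0.519, 0.588, -0.404, -0.471]
contact_force: [1.6, -2.0, 3.0]
finger_gap: 27.8
```

```bash
python3 tw.py -112 19 5
```

```text
{'lat': array([-0.62,  1.37]), 'depth': np.float64(19.6), 'ang': np.float64(-105.51), 'tilt': array([0.31, 0.13]), 'F': array([ 2.4, -2.4,  2. ]), 'M': array([-0.77,  0.02,  0.27]), 'gap': 27.8, 't': 27.3, 'q': array([ 0.45,  0.29, -0.41, -0.04, -0.6 , -1.99])}
row rot [-0.001  0.209 -0.057] shift [ 0.0034 -0.     -0.0001]
corr [-0.01 -0.02 -0.01] ('per 10mm x,y,IN:', array([ 0.089, -0.086, -0.309]), array([0.321, 0.024, 0.086]), array([-0.   ,  0.321, -0.09 ]))
```

Nearly force-free in the seat. Opening the gripper.

Request:
jog_arm(
  motion=[
    [[0,0,0],[0,0,0],0.7],
    [[0,0,0],[0,0,0],0.4],
    [[0,0,0],[0,0,0],0.3],
    [[0,0,0],[0,0,0],0.2],
    [[0,0,0],[0,0,0],0.2],
  ],
)

```text
t: 27.8
tool_pos: [577.3, 108.9, 111.6]
orientation: [0.519, 0.588, -0.405, -0.471]
contact_force: [0.5, -0.7, 0.0]
finger_gap: 68.2
```

Run:
```python
from bench import bot
import cv2
s=bot.observe();print(s["contact_force"],s["finger_gap"])
cv2.imwrite("pics/w20.png",bot.camera("wrist")[:,:,::-1])
```

```text
[ 0.50662613 -0.69036194  0.02011123] 68.24169993674934
```

View pics/w20.png

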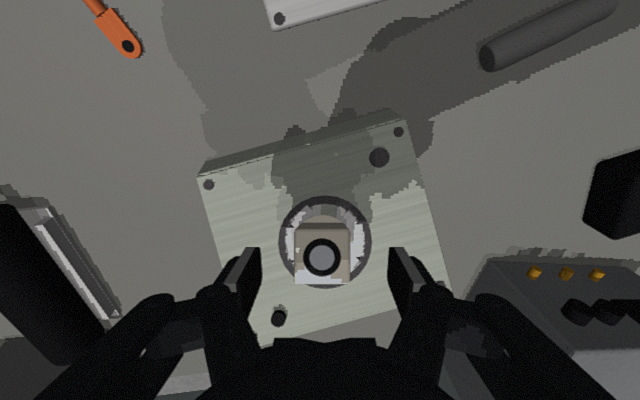

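The fingers are clear on both sides of the head, which is at (322,258). Retracting along the tool axis.

Request:
jog_arm(
  motion=[
    [[0,0,0],[0,-0.5,0],0.1],
    [[0,0,0],[0,-0.9,0],0.1],
    [[0,0,0],[0,-0.9,0],0.1],
    [[0,0,0],[0,-0.9,0],0],
    [[0,0,0],[0,-0.9,0],0],
    [[0,0,0],[0,0,0],0],
    [[0,0,0],[0,0,0],0],
  ],
)

```text
t: 28.55
tool_pos: [549.3, 92.4, 230.9]
orientation: [0.519, 0.588, -0.404, -0.471]
contact_force: [0.3, -0.4, -0.4]
finger_gap: 85.1
```

Run:
```python
from bench import bot
from g import *
s=bot.observe();print(s["tool_pos"],s["contact_force"],s["qpos"],s["t"])
m=bot.camera_model("wrist");w=bot.camera("wrist");i=bot.camera("side")
Cc=C+Rs@np.array([-.2,1.0,0])-0
for d in(18,21,25):print(d,proj(m,Cc+Rs[:,2]*(68-d)),proj(m,Cc+Rs[:,2]*(28-d)), "side",proj(bot.camera_model("side"),Cc+Rs[:,2]*(68-d)))
cv2.imwrite("pics/w21.png",cv2.resize(w[130:310,220:440,::-1],None,fx=3.5,fy=3.5,interpolation=cv2.INTER_CUBIC))
cv2.imwrite("pics/s21.png",cv2.resize(i[110:210,240:360,::-1],None,fx=6,fy=6,interpolation=cv2.INTER_CUBIC))
```

```text
[549.29941855  92.35627937 230.88078859] [ 0.29765587 -0.39613606 -0.35469191] [ 0.44304927  0.12070535 -0.30647038 -0.03100013 -0.87430391 -1.99438356] 28.55
18 [323.8713699  193.51257127] [323.88180429 193.91266355] side [292.93447689 153.54998673]
21 [323.87226119 193.54674644] [323.88247703 193.93845877] side [293.28539233 154.07962911]
25 [323.8734188  193.59113354] [323.88335379 193.97207668] side [293.75036397 154.78141836]
```

View pics/w21.png

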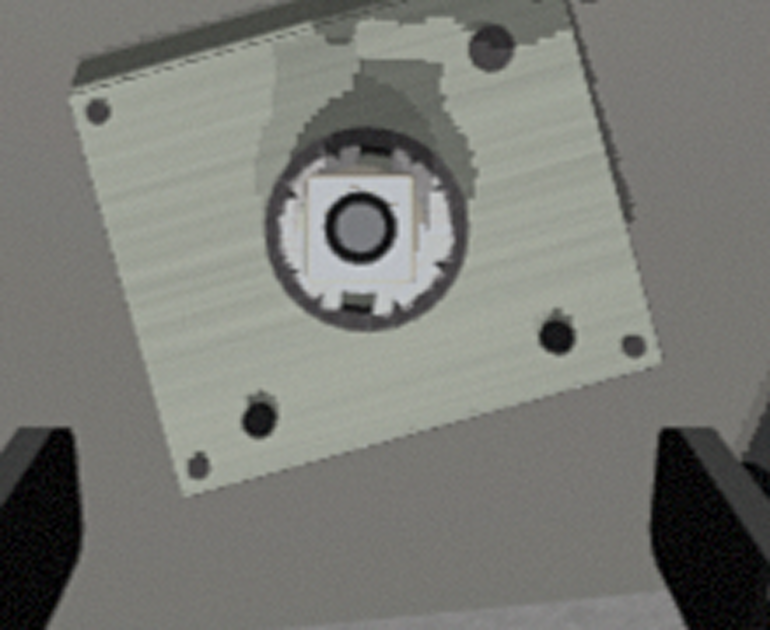

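View pics/s21.png

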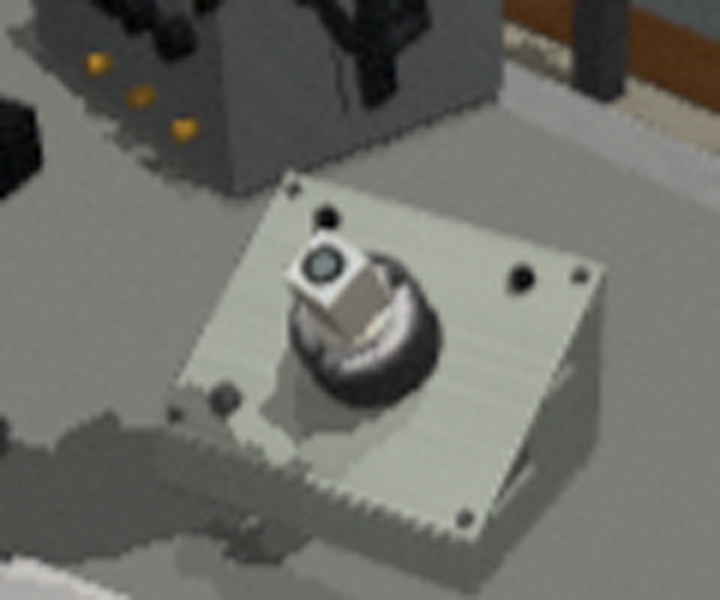

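```bash
python3 -c "
from bench import bot
print(bot.close_job())"
```

```text
the job is handed in; nothing more can be done
None
```

The lugged white photo-eye is in the socket and, by my checks, turned to its stop and locked in its seat. The gripper is open and clear of it, and I handed the job in at about 28.7 s. No verdict was reported.

- **Regrasp:** The arm's wrist can't line up straight along the socket's axis. I first carried the eye to the socket, found I couldn't insert it that way, and set it down upright on clear bench about 60 mm from where it had stood. I then gripped it again with the tool tilted about 15° and carried it back.
- **Insertion:** The lugs entered the slots without stopping on the lip. I pushed against the spring until the flange met the lip (29 N), then backed off about 1 mm. I then turned it clockwise about 85° until the torque rose at the stop.
- **Seating:** Friction at the stop held it on the first spring-back, so I eased the turning torque off. It then came out about 7 mm from the flange-contact depth, which is where the seat should be, and it resisted a light pull of about 14 N.
- **Last checks:** After release the wrist force was near zero. The wrist picture shows the head square, with the slots about 83° from the lug line.
- **What disagreed:**
    - My depth reading ran about 1.2 mm deep, judged from the flange contact.
    - The side picture alone can't tell the 18 mm seat from the unlocked 21 mm position, so the seat depth rests on the measured travel and the pull.
    - The wrist camera sat about 2 mm off the fixed cameras.
- **Other items:** I didn't touch the other loose things, though I took no last overall picture of them.

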